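Dock the handheld manometer under a push-latched lid

TASK

Put the handheld manometer away in its calibration dock: its lid is held by a push latch, so press the lid to spring it, swing it right up, lay the manometer face up in the cradle with its hose ports towards the hinge, then close the lid and press again so that it stays latched down. Do not force the latch, and leave the bottle, the screwdriver and the stopwatch where they are.

Things in the scene. Friction and masses are not known exactly. Their poses are not given: they have to be found in the camera images.
- dock: Calibration dock, light grey box fixed to the worktop, 204 (x) x 146 mm (y), rim 54 mm high, walls 6 mm. Origin: centre of underside; x from the latch end (-102 mm, robot's side) to the hinge end (+102), z up. Inside, a dark cradle bed 66 mm wide runs along x; beside it finger wells (x = -30 to +42 mm, 34 mm wide, floor 8 mm above the worktop).
- cradle (a point): Where the docked manometer's origin belongs: on the cradle bed, 18 mm above the worktop, at x = +6, y = 0 in the dock; axes as the dock's. Side guides (inner faces at y = +-35 mm, tops 40 mm above the worktop) and end stops leave the manometer about 4 mm of play each side and end.
- lid (a joint): Lid angle, rad: 0 shut, grows as it opens, 1.9 wide open. Latched it rests between -0.008 and 0.012 (the catch's height setting varies); sprung, it stands ajar at 0.08 to 0.10. The stiff hinge keeps it at any greater angle. Light grey cap with clear window, 154 mm wide, flat top 70 mm above the worktop when shut, skirt 12 mm deep.
- lid_rib (a point): Centre of the top of the lid's dark finger rib: press here, and lift the lid by it. Rib 12 mm wide (dock's y), 44 mm long (dock's x), 18 mm tall; it begins 8 mm from the lid's latch edge. The point is 172 mm from the hinge axis towards the latch end and 28 mm above the axis at angle 0 (88 mm above the worktop). It moves with the lid; its z is square to the lid's top.
- lid_hinge (a point): Middle of the lid's hinge axis: dock x = +96 mm, 60 mm above the worktop; the axis runs along the dock's y.
- carrier: Push latch sunk in the dock's latch end (pin, white ejector, rubber stop); origin at its pin, dock x = -87 mm, 46 mm above the worktop. Press the rib to the firm stop, about 6 mm below its latched height (on the way 2 to 5 N, up to 10 if fast; 30 mm/s and 12 N suit), and let go: a latched lid jumps ajar, an ajar one stays down. A full press switches it, a short one (under 5 mm) does not.
- manometer: Handheld manometer, dark grey, 149 x 62 x 28 mm, 0.2 kg, lying face up. Origin at the centre of its underside; its x runs lengthways to the end with display and hose ports (body from -74 to +64 mm, ports to +75), z up. Grip it across its 62 mm width near the origin.
- meter_ports (a point): Tip of the hose ports at the display end of the manometer, 75 mm from its origin along its x.
- bottle_0: Amber reagent bottle, 52 mm across, 106 mm tall, origin at the centre of its base; to be left alone.
- screwdriver: Red-handled screwdriver, 195 mm long, 26 mm thick, lying on the worktop; to be left alone.
- stopwatch: Round black stopwatch, 61 x 54 x 16 mm, origin at the centre of its underside; to be left alone.
Mind the look-alikes: they are no part of the job. Of the things shaped like the manometer, the grey one is meant.

How it is judged:
By the outcome, as a careful person would: the job done as asked, in the order asked, and still so for the second after the job is handed in, with the robot touching nothing.
It also fails if it takes over 70 s, if anything falls off the work surface, if the arm or the gripper's body presses on something with over 40 N, if the wrist force passes 120 N, or if a joint passes its speed limit or range.

ROBOT

A 6-joint arm with a two-finger parallel gripper is mounted at the origin on a cart in front of the work surface, level with it; the furniture and walls round the work are solid. World frame = base frame: x ahead of the robot, y to its left, z up, the work surface at z = 0. Lengths are in m, angles in rad, forces in N, time in s.
With the tool pointing down it reaches from about 0.425 to 0.95 m from the base axis. Payload 3.5 kg.
Tool frame: the origin (TCP) lies midway between the tips of the shut fingers; the grasp point (between the pads) lies 19 mm behind it; x points along the fingers, y is the direction in which the jaws open and shut, and the axes are right-handed (so a half turn about x gives the same grasp; the last joint's range is limited). The gripper opens to 85 mm and grips with 20 to 120 N. Pads are 22 mm wide; open, the fingers measure 114 mm over their backs; the gripper's body (76 mm by 85 mm) begins 54 mm behind the grasp point. The pads swing forward as they close: fully open they stand 13 mm farther back than shut.
Start: joints at [-1.451, 0.286, 1.577, -0, 1.279, -0.15], TCP at [0.18, -0.651, 0.231] pointing down, gripper open.
Joint ranges: [-2.77, 2.77], [-0.9, 2.22], [0.21, 2.48], [-1.53, 4.67], [0.24, 2.81], [-2.84, 2.84]. Speed limits (rad/s): [2.79, 2.79, 3.14, 3.14, 3.14, 3.14].

INTERFACE

Orientations are given as a unit quaternion [x, y, z, w].
In Python, from plant import sensors, optics, ctrl gives the robot as it stands.
- The arm moves only by the tool arm_command, never from a script. Its argument "increments" is a list that holds one entry, the list of rows, each a list of 4 numbers: the shift along the tool's x, y, z in cm, then the turn about the tool's x in rad. A call has 1 to 20 rows; each row shifts and turns the commanded pose from where the row before left it, along the tool's axes as they then stand; what a row does not reach is not made up. A row lasts 1/8 s, in which the tool goes at most 62.5 mm and 10.7 degrees, less where a joint would pass 70% of its speed; a pose out of reach is approached as far as the arm can. A call with a gripper value outside its range is refused whole. "grip" is the finger opening in cm, from 0 to 8.54, set as the call begins (left out, the last holds). The fingers move at their own pace and stop on an object; "grip_force" is the grip in N (left out, the last holds). Time passes only in rows, so rows that do not move let the fingers close. It gives the time, the measured TCP pose, the force and the opening at its end, in the units of the state.
- sensors.get_state(): the state, without advancing time (a new reading comes with each control period).
- optics.read_camera(name): name is "side" or "top" or "wrist"; returns the picture (400x640x3 uint8, blue, green, red); there is no depth.
- optics.camera_model(name): a dict with "camera_matrix" (3x3 intrinsics, pixels), "world_from_camera" (4x4, takes a point from camera to world coordinates); the wrist camera has in their place "mount" (4x4, takes a point from camera to tool coordinates, whose origin is the TCP and whose axes are the tool frame's). Camera axes: x right, y up, looking along -z (the intrinsics and any distortion apply to the point x, -y, -z); pixel columns grow to the right and rows downward; lengths in m; the calibration is good to about 2 mm. A picture is of the moment at which its call begins: read the wrist's pose just before it. camera_model takes no time and is no camera call.
- ctrl.sign_off(): hands the job in, once; it reports no verdict.
Trained networks look in the newest picture that a camera, given by its name, has taken for a name from the list of things; names that differ only in an ending like _2 or _b are one class to them, and where a whole thing is asked for, a point or a joint stands for the part that bears it (a point fixed in the world has none). Each returns a list of dicts, best first, with "conf" (0 to 1); they miss things now and then, are a little off and sometimes report something else, mostly with a low value. They report only what shows in the picture. A call takes as long as a camera call. They do not tell look-alikes from the thing itself.
- optics.boxes_of(camera, query): "at" ([row, column] in pixels, amid what is visible of it).
- optics.place_of(camera, query): "at" ([row, column] in pixels: a listed point, or the origin of a listed thing).
The state is a dict: "time": time; "qpos": joint angles; "dq": joint speeds; "joint_efforts": joint torques, N m; "eef_pos": TCP position; "tcp_rot": TCP orientation; "contact_force": force on the tool from outside, world axes, zero at the start; "wrist_torque": the same for the moment, N m; "opening": opening from 0.0 (shut) to 1.0 (fully open).
Only numpy, scipy, OpenCV 4.12 (cv2) and the standard library are available. Lean on these libraries where they do the work, as an engineer would, in place of code of your own. Each camera call takes 0.05 s, during which the arm holds its last target.

## Working session

There is one attempt and no reset: what is moved stays moved. The work goes in short steps, Python scripts to look and compute and a tool call to move; the robot and the scene stay as the last step left them, time stands still between calls to the robot, and variables do not carry over. Pictures are saved under pics/ and viewed, and the job is handed in when it is done.

Besides the shell and the picture viewer there is one more tool, called after ">>>" by a JSON object that holds its "api" and its "payload". arm_command: Moves the arm, as the interface text tells. Its arguments: {"type":"object","properties":{"increments":{"type":"array","items":{"type":"array","items":{"type":"array","items":{"type":"number"}}}},"grip":{"type":"number"},"grip_force":{"type":"number"}},"required":["increments"]}

```bash
mkdir -p pics; ls; python3 - <<'E'
from plant import sensors, optics, ctrl
import cv2
s=sensors.get_state(); print(s)
for n in ("side","top","wrist"):
    im=optics.read_camera(n); cv2.imwrite(f"pics/{n}0.png",im)
    print(n,optics.camera_model(n))
E
```

```text
pics
{'time': 0.0, 'qpos': array([-1.45103473e+00,  2.87167287e-01,  1.57818594e+00, -3.31359188e-06,
        1.27861987e+00, -1.50024133e-01]), 'dq': array([-0.00109334, -0.000512  , -0.00145751, -0.00032017, -0.00209692,
        0.00135885]), 'joint_efforts': array([ 5.65920345e-04, -4.05975437e+01, -2.92628521e+01, -6.04482830e-05,
        5.82964291e-03,  9.00569347e-06]), 'eef_pos': array([ 0.17983592, -0.64991205,  0.22994127]), 'tcp_rot': array([ 0.70069431,  0.09593646, -0.70067109,  0.09425339]), 'contact_force': array([-0.46888382, -0.2145374 ,  1.37729302]), 'wrist_torque': array([-0.02920079, -0.01860615, -0.04563546]), 'opening': 0.9972874126387942}
side {'camera_matrix': array([[391.9146165 ,   0.        , 320.42067056],
       [  0.        , 391.9146165 , 200.42865182],
       [  0.        ,   0.        ,   1.        ]]), 'world_from_camera': array([[-0.89302589,  0.2234957 , -0.39058216,  0.19151607],
       [-0.44983004, -0.46757023,  0.76094088,  0.67029402],
       [-0.01255758,  0.8552355 ,  0.5180874 ,  0.56779846],
       [ 0.        ,  0.        ,  0.        , 
[... 289 characters left out ...]
54611,  0.02998286,  0.0029337 , -0.01653282],
       [ 0.00596054,  0.10136782,  0.99483116,  1.25626653],
       [ 0.        ,  0.        ,  0.        ,  1.        ]])}
wrist {'camera_matrix': array([[320.2071197 ,   0.        , 316.9937147 ],
       [  0.        , 320.2071197 , 201.12044515],
       [  0.        ,   0.        ,   1.        ]]), 'mount': array([[-2.51656439e-03,  2.75120700e-01, -9.61406401e-01,
        -1.42873780e-01],
       [ 9.99996754e-01,  3.08323340e-04, -2.52934668e-03,
        -5.59806750e-04],
       [-3.99451598e-04, -9.61409645e-01, -2.75120583e-01,
        -6.99956157e-02],
       [ 0.00000000e+00,  0.00000000e+00,  0.00000000e+00,
         1.00000000e+00]])}
```

View pics/top0.png

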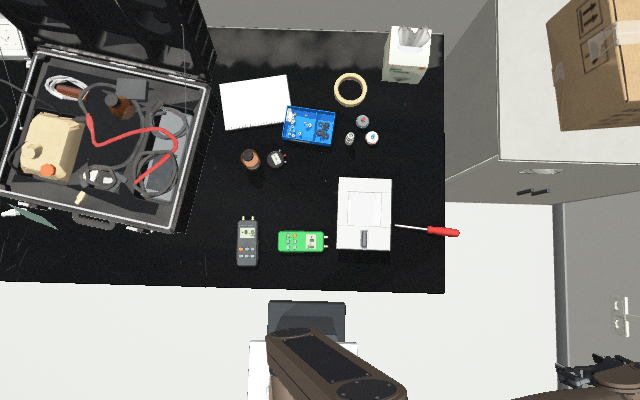

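View pics/side0.png

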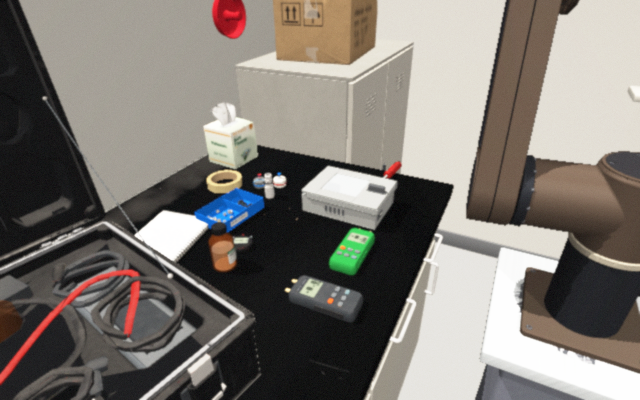

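```bash
cat > h.py <<'E'
import numpy as np, cv2
from scipy.spatial.transform import Rotation as R
from plant import sensors, optics
def cam(n, st=None):
    m=optics.camera_model(n); K=m["camera_matrix"]
    if n=="wrist":
        st=st or sensors.get_state()
        T=np.eye(4); T[:3,:3]=R.from_quat(st["tcp_rot"]).as_matrix(); T[:3,3]=st["eef_pos"]
        return K, T@m["mount"]
    return K, m["world_from_camera"]
def ray(K,W,rc):
    d=np.array([(rc[1]-K[0,2])/K[0,0], -(rc[0]-K[1,2])/K[1,1], -1.0])
    return W[:3,3], W[:3,:3]@d
def onz(K,W,rc,z):
    o,d=ray(K,W,rc); return o+d*(z-o[2])/d[2]
def proj(K,W,p):
    c=np.linalg.inv(W)@np.r_[p,1]; c=c[:3]
    return np.array([K[1,2]+K[1,1]*(-c[1])/(-c[2]), K[0,2]+K[0,0]*c[0]/(-c[2])])
def tri(obs):
    A=np.zeros((3,3));b=np.zeros(3)
    for o,d in obs:
        d=d/np.linalg.norm(d);P=np.eye(3)-np.outer(d,d);A+=P;b+=P@o
    x=np.linalg.solve(A,b); return x,[np.linalg.norm(np.cross(d/np.linalg.norm(d),x-o)) for o,d in obs]
E
python3 - <<'E'
from h import *
for c in("top","side"):
    K,W=cam(c)
    for q,z in(("dock",0),("lid_rib",.088),("lid_hinge",.06),("cradle",.018),("carrier",.046),("manometer",0),("meter_ports",.014),("bottle_0",0),("screwdriver",.013),("stopwatch",0)):
        for r in optics.place_of(c,q)[:4]:
            print(c,q,round(r["conf"],2),np.round(r["at"],1),onz(K,W,r["at"],z).round(4))
print(sensors.get_state()["time"])
E
```

```text
top dock 0.64 [215.3 361. ] [ 0.5294 -0.1627  0.    ]
top lid_rib 0.78 [238.1 368. ] [ 0.4597 -0.1733  0.088 ]
top lid_hinge 0.92 [180.5 364.3] [ 0.6273 -0.1635  0.06  ]
top manometer 0.95 [240.8 301.2] [0.447  0.0164 0.    ]
top manometer 0.86 [241.6 249.5] [0.44   0.1721 0.    ]
top meter_ports 0.87 [218.1 243.2] [0.5095 0.1921 0.014 ]
top meter_ports 0.83 [240.7 323.9] [ 0.4492 -0.0517  0.014 ]
top bottle_0 0.69 [160.8 250.4] [0.6871 0.1806 0.    ]
top screwdriver 0.59 [228.2 424.6] [ 0.4955 -0.3528  0.013 ]
top stopwatch 0.67 [157.7 271.2] [0.6988 0.1171 0.    ]
side dock 0.56 [205.4 347.6] [ 0.5407 -0.1723  0.    ]
side lid_rib 0.95 [190.1 377.9] [ 0.4476 -0.1393  0.088 ]
side lid_hinge 0.55 [179.6 316.4] [ 0.6339 -0.1692  0.06  ]
side manometer 0.97 [253.7 352.2] [0.4487 0.0145 0.    ]
side manometer 0.96 [301.4 323.6] [0.442  0.1751 0.    ]
side meter_ports 0.79 [233.1 363.6] [ 0.448  -0.0529  0.014 ]
side meter_ports 0.68 [284.3 288.8] [0.5196 0.1762 0.014 ]
side bottle_0 0.62 [266.4 222.7] [0.6875 0.1791 0.    ]
side screwdriver 0.44 [177.7 386.5] [ 0.4897 -0.3482  0.013 ]
side stopwatch 0.6 [242.9 241.5] [0.7014 0.0918 0.    ]
1.15
```

Scene: two manometer-shaped things in the top view. The grey one is at about (241,247) and the green one at (241,301), so the grey one is meant. The dock spans about rows 178-250, cols 337-391, with its rib at about (238,363). I'll enlarge this and work out the tool axes.

```bash
python3 - <<'E'
from h import *
im=cv2.imread("pics/top0.png"); c=im[165:280,225:400]; cv2.imwrite("pics/top0c.png",cv2.resize(c,None,fx=4.5,fy=4.5,interpolation=cv2.INTER_CUBIC))
M=R.from_quat(sensors.get_state()["tcp_rot"]).as_matrix(); print(M.round(3))
E
```

```text
[[-0.     0.267 -0.964]
 [ 0.    -0.964 -0.267]
 [-1.    -0.     0.   ]]
```

View pics/top0c.png

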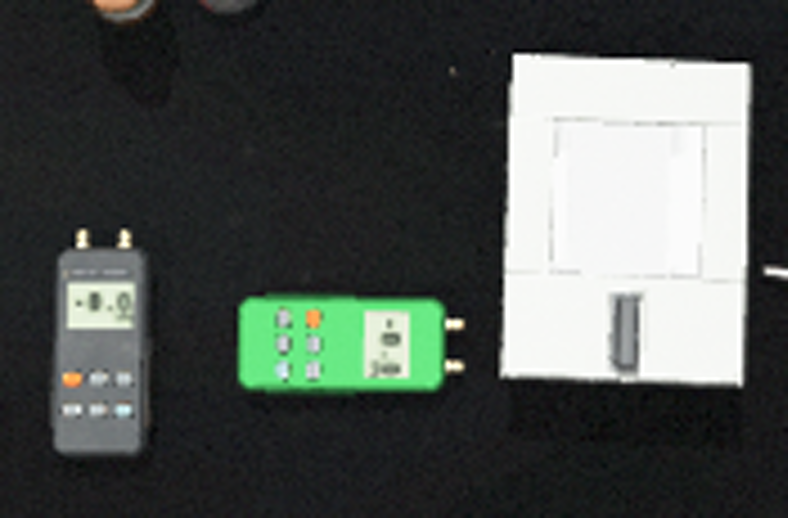

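View pics/wrist0.png

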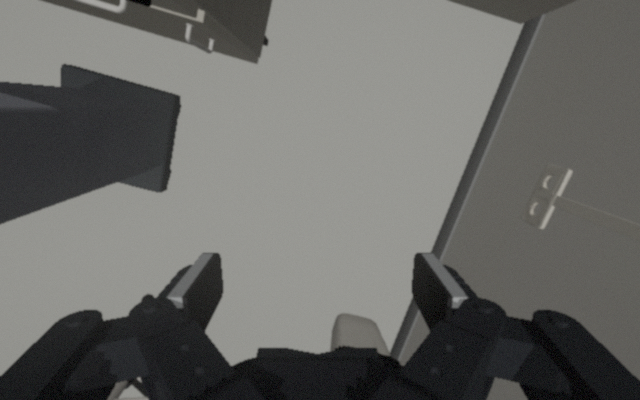

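The crop confirms it: the body at the left, about (241,247), is dark grey with its ports up (+x), and its neighbour is bright green. The lid is shut and the dock is turned slightly. I'll write a row planner and move the wrist camera over the dock.

```bash
cat > plan.py <<'E'
import sys
from h import *
def plan(target, psi=None, n=None, vmax=5.0, st=None, p=None, psi0=None):
    """rows (cm, rad) from current pose to target pos / tool-y heading psi (tool pointing down)"""
    st=st or sensors.get_state()
    M=R.from_quat(st["tcp_rot"]).as_matrix()
    p=st["eef_pos"] if p is None else np.array(p); a=np.arctan2(M[1,1],M[0,1]) if psi0 is None else psi0
    if psi is None: psi=a
    d=(np.array(target)-p)*100; t=-(psi-a)
    n=n or int(max(np.ceil(np.linalg.norm(d)/vmax),np.ceil(abs(t)/0.18),1))
    rows=[]
    cur=a
    for i in range(n):
        cur_ax=cur  # shift along axes as they stand before the row
        y=np.array([np.cos(cur_ax),np.sin(cur_ax),0]); x=np.array([0,0,-1.]); z=np.cross(x,y)
        s=d/n
        rows.append([round(float(v),2) for v in (s@x,s@y,s@z)]+[round(t/n,3)])
        cur-=rows[-1][3]
    print("n",n,"from",p.round(4),round(a,3)); print(str(rows).replace(" ",""))
E
python3 - <<'E'
from plan import *
plan([0.42,-0.17,0.30],psi=1.571+0.03)
E
```

```text
n 17 from [ 0.1799 -0.6506  0.2313] -1.301
[[-0.4,-2.35,-2.11,np.float64(-0.171)],[-0.4,-1.95,-2.48,np.float64(-0.171)],[-0.4,-1.5,-2.78,np.float64(-0.171)],[-0.4,-1.01,-2.99,np.float64(-0.171)],[-0.4,-0.48,-3.12,np.float64(-0.171)],[-0.4,0.05,-3.16,np.float64(-0.171)],[-0.4,0.59,-3.1,np.float64(-0.171)],[-0.4,1.11,-2.96,np.float64(-0.171)],[-0.4,1.6,-2.73,np.float64(-0.171)],[-0.4,2.04,-2.41,np.float64(-0.171)],[-0.4,2.42,-2.03,np.float64(-0.171)],[-0.4,2.73,-1.59,np.float64(-0.171)],[-0.4,2.96,-1.1,np.float64(-0.171)],[-0.4,3.11,-0.58,np.float64(-0.171)],[-0.4,3.16,-0.05,np.float64(-0.171)],[-0.4,3.12,0.49,np.float64(-0.171)],[-0.4,2.99,1.02,np.float64(-0.171)]]
```

>>> {"api": "arm_command", "payload": {"increments": [[[-0.4,-2.35,-2.11,-0.17],[-0.4,-1.95,-2.48,-0.17],[-0.4,-1.5,-2.78,-0.17],[-0.4,-1.01,-2.99,-0.17],[-0.4,-0.48,-3.12,-0.17],[-0.4,0.05,-3.16,-0.17],[-0.4,0.59,-3.1,-0.17],[-0.4,1.11,-2.96,-0.17],[-0.4,1.6,-2.73,-0.17],[-0.4,2.04,-2.41,-0.17],[-0.4,2.42,-2.03,-0.17],[-0.4,2.73,-1.59,-0.17],[-0.4,2.96,-1.1,-0.17],[-0.4,3.11,-0.58,-0.17],[-0.4,3.16,-0.05,-0.17],[-0.4,3.12,0.49,-0.17],[-0.4,2.99,1.02,-0.15],[0,0,0,0]]], "grip": 4.0}}

```text
time: 3.4
eef_pos: [0.4244, -0.1709, 0.2999]
tcp_rot: [-0.001, 0.707, 0.0, 0.707]
contact_force: [-0.8, -1.1, 0.1]
opening: 0.466
```

```bash
python3 - <<'E'
from h import *
st=sensors.get_state(); print(st["eef_pos"],R.from_quat(st["tcp_rot"]).as_matrix().round(3)[:,1],st["qpos"].round(3),st["contact_force"].round(2))
im=optics.read_camera("wrist"); cv2.imwrite("pics/wrist1.png",im)
K,W=cam("wrist",st)
for q,z in(("dock",0),("lid_rib",.088),("lid_hinge",.06),("carrier",.046),("manometer",0),("meter_ports",.014)):
    for r in optics.place_of("wrist",q)[:3]:
        print(q,round(r["conf"],2),np.round(r["at"],1),onz(K,W,r["at"],z).round(4))
E
```

```text
[ 0.4243798  -0.17090275  0.2999397 ] [-0.001  1.    -0.001] [-0.605 -0.261  2.005  0.     1.396 -2.177] [-0.84 -1.06  0.06]
dock 0.87 [237.2 323.5] [ 0.5379 -0.1617  0.    ]
lid_rib 0.85 [204.8 322.3] [ 0.4611 -0.1651  0.088 ]
lid_rib 0.39 [315.9 319.9] [ 0.6103 -0.1673  0.088 ]
manometer 0.79 [178.4 445.6] [0.4484 0.0096 0.    ]
manometer 0.77 [172.  563.2] [0.439  0.1729 0.    ]
meter_ports 0.92 [180.  398.2] [ 0.4478 -0.0605  0.014 ]
meter_ports 0.63 [228.4 560.8] [0.5178 0.1761 0.014 ]
```

View pics/wrist1.png

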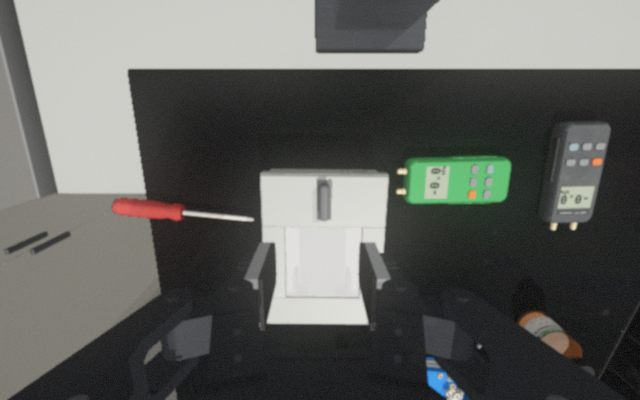

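```bash
python3 - <<'E'
import cv2
im=cv2.imread("pics/wrist1.png"); cv2.imwrite("pics/w1c.png",cv2.resize(im[160:335,245:405],None,fx=3.4,fy=3.4,interpolation=cv2.INTER_CUBIC))
E
```

```text
(no output)
```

View pics/w1c.png

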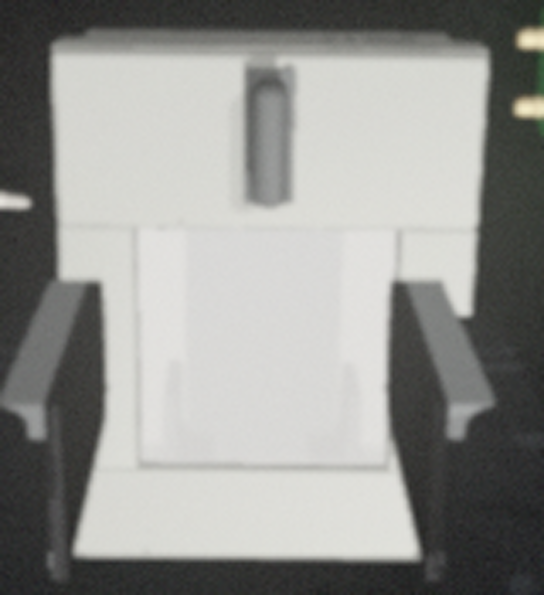

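```bash
python3 - <<'E'
from h import *
st=sensors.get_state();K,W=cam("wrist",st)
P=[onz(K,W,rc,.07) for rc in((176.2,260.3),(175.6,388.8),(323.8,266.5),(324.1,368.5))]
for p in P: print(p.round(4))
fm=(P[0]+P[1])/2; bm=(P[2]+P[3])/2; print(fm,bm,"yaw",np.arctan2(*(bm-fm)[[1,0]]),np.arctan2(-(P[1]-P[0])[0],(P[1]-P[0])[1]), np.linalg.norm(P[1]-P[0]),np.linalg.norm(P[3]-P[2]),np.linalg.norm(bm-fm))
def lidpt(h,yaw,p,z): c,s=np.cos(yaw),np.sin(yaw); return np.array([h[0]+c*p[0]-s*p[1],h[1]+s*p[0]+c*p[1],z])
for c in((160+80/3.4,245+270/3.4),(160+205/3.4,245+270/3.4)): print("rib",onz(K,W,c,.088))
# top picture corners (crop 4.5, offset 165,225)
K,W=cam("top")
Q=[onz(K,W,(165+r/4.5,225+c/4.5),.07) for r,c in((378,500),(385,743),(55,513),(65,750))]
for q in Q: print(q.round(4))
for c in((293,628),(370,627)): print("rib",onz(K,W,(165+c[0]/4.5,225+c[1]/4.5),.088))
E
```

```text
[ 0.4295 -0.2401  0.07  ]
[ 0.4292 -0.0882  0.07  ]
[ 0.6336 -0.2423  0.07  ]
[ 0.6343 -0.1038  0.07  ]
[ 0.42937006 -0.16418171  0.07      ] [ 0.63391652 -0.17306142  0.07      ] yaw -0.04338444175846707 0.0019212869748138593 0.15186946821752345 0.13853632273133198 0.20473910372732368
rib [ 0.43449352 -0.16463464  0.088     ]
rib [ 0.4785604  -0.16449799  0.088     ]
[ 0.4264 -0.0855  0.07  ]
[ 0.4265 -0.2393  0.07  ]
[ 0.6331 -0.0888  0.07  ]
[ 0.6312 -0.2415  0.07  ]
rib [ 0.48184153 -0.16325118  0.088     ]
rib [ 0.43393387 -0.1634557   0.088     ]
```

Dock: yaw about -0.01, rib centre about (0.457,-0.164), hinge about (0.629,-0.166). Next I'll shut the fingers and come down over the rib.

```bash
python3 - <<'E'
from plan import *
plan([0.457,-0.164,0.10],psi=1.561)
E
```

```text
n 5 from [ 0.4234 -0.1728  0.2991] 1.567
[[3.98,0.18,0.67,np.float64(0.001)],[3.98,0.18,0.67,np.float64(0.001)],[3.98,0.18,0.67,np.float64(0.001)],[3.98,0.18,0.67,np.float64(0.001)],[3.98,0.18,0.67,np.float64(0.001)]]
```

>>> {"api": "arm_command", "payload": {"increments": [[[3.6,0.17,0.66,0.003],[3.6,0.17,0.66,0.003],[3.6,0.17,0.66,0],[3.6,0.17,0.66,0],[3.6,0.17,0.66,0],[1.5,0,0,0],[0,0,0,0],[0,0,0,0]]], "grip": 0}}

```text
time: 4.75
eef_pos: [0.4576, -0.1646, 0.1059]
tcp_rot: [0.002, 0.706, -0.003, 0.708]
contact_force: [0.1, -0.9, -0.5]
opening: -0.0
```

```bash
python3 - <<'E'
from h import *
for i in range(3):
    st=sensors.get_state(); print(st["eef_pos"].round(4),R.from_quat(st["tcp_rot"]).as_matrix().round(3)[:,1],st["contact_force"].round(2),st["opening"])
    im=optics.read_camera("side" if i else "wrist")
    if not i: cv2.imwrite("pics/w2.png",im)
cv2.imwrite("pics/s2.png",cv2.resize(im[140:280,260:460],None,fx=4,fy=4,interpolation=cv2.INTER_CUBIC))
E
```

```text
[ 0.4576 -0.1646  0.1059] [ 0.008  1.    -0.001] [ 0.09 -0.88 -0.48] -0.00037279015277382057
[ 0.4578 -0.1646  0.1061] [ 0.008  1.    -0.002] [-0.28  0.04 -0.6 ] 0.000678287216441387
[ 0.4578 -0.1646  0.1061] [ 0.008  1.    -0.002] [0.89 0.38 0.14] 0.003853873310258824
```

View pics/w2.png

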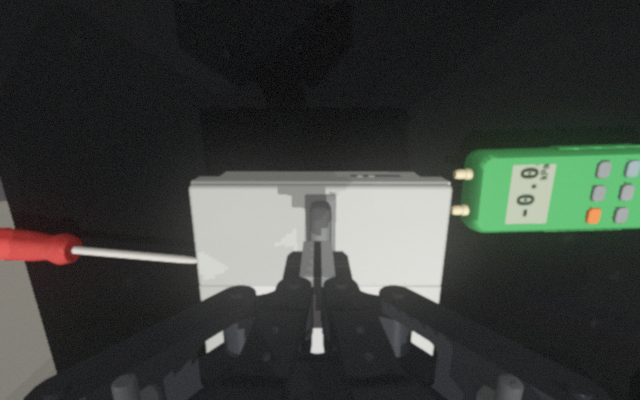

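View pics/s2.png

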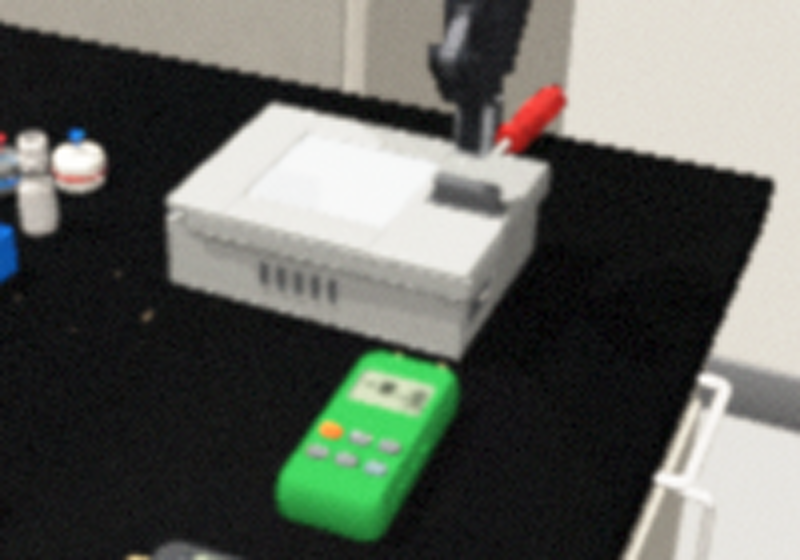

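The shut tips are centred over the rib (col 318 in the wrist view). I'll press in small steps, starting 18 mm above the rib.

>>> {"api": "arm_command", "payload": {"increments": [[[0.4,0,0,0],[0.4,0,0,0],[0.37,0,0,0],[0.37,0,0,0],[0.37,0,0,0],[0.2,0,0,0]]]}}

```text
time: 5.65
eef_pos: [0.4563, -0.1637, 0.0833]
tcp_rot: [0.003, 0.708, -0.002, 0.706]
contact_force: [-3.8, 0.8, 4.3]
opening: -0.001
```

>>> {"api": "arm_command", "payload": {"increments": [[[0.2,0,0,0],[0.1,0,0,0]]]}}

```text
time: 5.9
eef_pos: [0.4565, -0.1639, 0.0811]
tcp_rot: [0.003, 0.708, -0.002, 0.706]
contact_force: [-6.6, 2.5, 13.3]
opening: 0.001
```

13.3 N means it has reached the firm stop. I'll let go and rise.

>>> {"api": "arm_command", "payload": {"increments": [[[-0.4,0,0,0],[-1.5,0,0,0],[-3.0,0,0,0],[-2.0,0,0,0],[0,0,0,0]]], "grip": 5.0}}

```text
time: 6.52
eef_pos: [0.4582, -0.1645, 0.1516]
tcp_rot: [0.002, 0.705, -0.004, 0.709]
contact_force: [-0.0, 0.5, 0.2]
opening: 0.583
```

```bash
python3 - <<'E'
from h import *
st=sensors.get_state(); print(st["eef_pos"].round(4),R.from_quat(st["tcp_rot"]).as_matrix().round(3)[:,1],st["contact_force"].round(2),st["opening"])
im=optics.read_camera("side")
cv2.imwrite("pics/s3.png",cv2.resize(im[140:280,260:460],None,fx=4,fy=4,interpolation=cv2.INTER_CUBIC))
E
```

```text
[ 0.4582 -0.1645  0.1516] [ 0.008  1.    -0.003] [-0.01  0.53  0.18] 0.5830278825086412
```

View pics/s3.png

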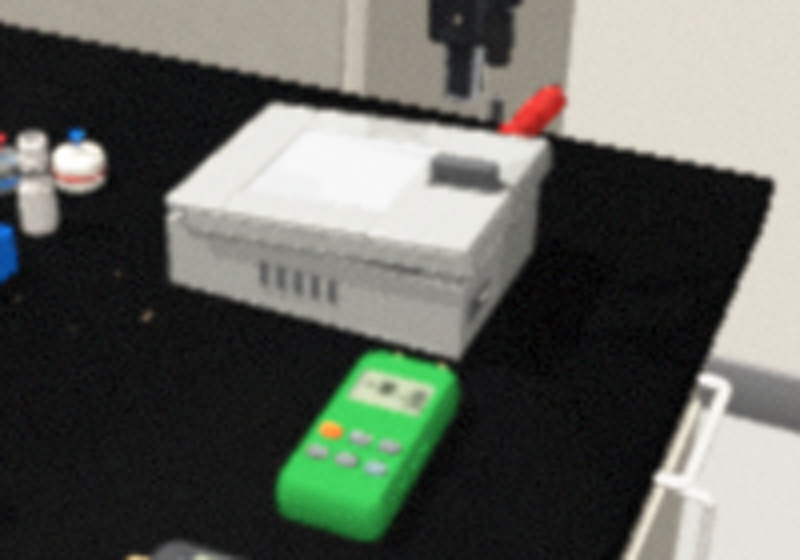

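The lid has sprung ajar: a gap shows at the latch end. Next I'll grip the rib and plan the opening arc.

```bash
python3 - <<'E'
import numpy as np
r,h=.172,.024
f=lambda t:np.array([-r*np.cos(t)+h*np.sin(t), r*np.sin(t)+h*np.cos(t)])*100
T=np.linspace(.09,1.17,19)
P=[f(t) for t in T]
print([[round(-(b-a)[1],2),0,round((b-a)[0],2),0] for a,b in zip(P,P[1:])])
E
```

```text
[[np.float64(-1.01), 0, np.float64(0.27), 0], [np.float64(-0.99), 0, np.float64(0.33), 0], [np.float64(-0.97), 0, np.float64(0.39), 0], [np.float64(-0.94), 0, np.float64(0.44), 0], [np.float64(-0.91), 0, np.float64(0.5), 0], [np.float64(-0.88), 0, np.float64(0.55), 0], [np.float64(-0.85), 0, np.float64(0.6), 0], [np.float64(-0.81), 0, np.float64(0.65), 0], [np.float64(-0.77), 0, np.float64(0.7), 0], [np.float64(-0.73), 0, np.float64(0.75), 0], [np.float64(-0.68), 0, np.float64(0.79), 0], [np.float64(-0.63), 0, np.float64(0.83), 0], [np.float64(-0.58), 0, np.float64(0.86), 0], [np.float64(-0.53), 0, np.float64(0.9), 0], [np.float64(-0.47), 0, np.float64(0.93), 0], [np.float64(-0.42), 0, np.float64(0.95), 0], [np.float64(-0.36), 0, np.float64(0.98), 0], [np.float64(-0.3), 0, np.float64(1.0), 0]]
```

>>> {"api": "arm_command", "payload": {"increments": [[[1.9,0,0.1,0],[1.9,0,0.1,0],[1.9,0,0,0],[0,0,0,0]]]}}

```text
time: 7.08
eef_pos: [0.4568, -0.1625, 0.0894]
tcp_rot: [0.004, 0.709, -0.002, 0.705]
contact_force: [0.1, -0.6, -1.0]
opening: 0.583
```

>>> {"api": "arm_command", "payload": {"increments": [[[0,0,0,0],[0,0,0,0],[0,0,0,0],[0,0,0,0]]], "grip": 0, "grip_force": 40}}

```text
time: 7.58
eef_pos: [0.4592, -0.1632, 0.0928]
tcp_rot: [0.003, 0.707, -0.002, 0.707]
contact_force: [0.7, 6.3, 2.5]
opening: 0.125
```

>>> {"api": "arm_command", "payload": {"increments": [[[-1.0,0.05,0.27,0],[-1.0,0.05,0.33,0],[-0.97,0,0.39,0],[-0.94,0,0.44,0],[-0.91,0,0.5,0],[-0.88,0,0.55,0]]]}}

```text
time: 8.32
eef_pos: [0.4838, -0.1632, 0.1496]
tcp_rot: [0.003, 0.707, -0.003, 0.707]
contact_force: [3.5, -0.6, -6.5]
opening: 0.124
```

Going well: about -6.5 N and the grip holds. Continuing the arc.

>>> {"api": "arm_command", "payload": {"increments": [[[-0.85,0,0.6,0],[-0.81,0,0.65,0],[-0.77,0,0.7,0],[-0.73,0,0.75,0],[-0.68,0,0.79,0],[-0.63,0,0.83,0]]]}}

```text
time: 9.07
eef_pos: [0.5271, -0.1636, 0.1945]
tcp_rot: [0.003, 0.707, -0.003, 0.707]
contact_force: [0.2, -1.5, -4.4]
opening: 0.115
```

>>> {"api": "arm_command", "payload": {"increments": [[[-0.58,0,0.86,0],[-0.53,0,0.9,0],[-0.47,0,0.93,0],[-0.42,0,0.95,0],[-0.36,0,0.98,0],[-0.3,0,1.0,0]]]}}

```text
time: 9.82
eef_pos: [0.584, -0.1641, 0.222]
tcp_rot: [0.002, 0.707, -0.003, 0.707]
contact_force: [-4.3, -1.9, 5.9]
opening: 0.111
```

```bash
python3 - <<'E'
from h import *
st=sensors.get_state(); print(st["eef_pos"].round(4),st["contact_force"].round(2),st["wrist_torque"].round(2),st["opening"])
im=optics.read_camera("side")
cv2.imwrite("pics/s4.png",cv2.resize(im[60:280,230:510],None,fx=2.8,fy=2.7,interpolation=cv2.INTER_CUBIC))
E
```

```text
[ 0.584  -0.1641  0.222 ] [-4.26 -1.89  5.94] [-0.31  0.95 -0.1 ] 0.11056495344575122
```

View pics/s4.png

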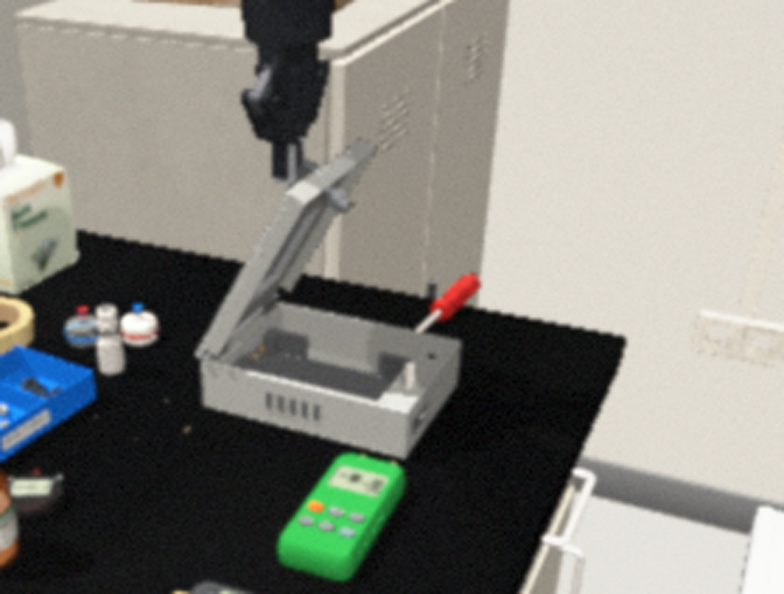

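The lid is at about 1.1 rad. I'll release the rib, rise over the edge and come round to the inside.

>>> {"api": "arm_command", "payload": {"increments": [[[0,0,0,0],[0,0,0,0],[-1.0,0,0,0],[-3.0,0,0,0],[-4.0,0,0,0],[-1.5,0,-2.5,0],[0,0,-4.0,0],[0,0,-3.5,0]]], "grip": 4.0}}

```text
time: 10.88
eef_pos: [0.4821, -0.1628, 0.3165]
tcp_rot: [0.003, 0.706, -0.003, 0.708]
contact_force: [0.0, -0.0, -0.8]
opening: 0.47
```

>>> {"api": "arm_command", "payload": {"increments": [[[2.0,0,0,0],[4.0,0,0,0],[2.5,0,0,0],[0,0,0,0]]], "grip": 0}}

```text
time: 11.38
eef_pos: [0.482, -0.162, 0.2274]
tcp_rot: [0.004, 0.709, -0.002, 0.705]
contact_force: [0.4, 0.1, 0.5]
opening: 0.001
```

```bash
python3 - <<'E'
from h import *
st=sensors.get_state(); print(st["eef_pos"].round(4),st["contact_force"].round(2),st["wrist_torque"].round(2),st["opening"])
im=optics.read_camera("side")
cv2.imwrite("pics/s5.png",cv2.resize(im[60:280,230:510],None,fx=2.8,fy=2.7,interpolation=cv2.INTER_CUBIC))
E
```

```text
[ 0.482  -0.162   0.2274] [0.41 0.11 0.47] [ 0.02 -0.01 -0.04] 0.0007693097873972511
```

View pics/s5.png

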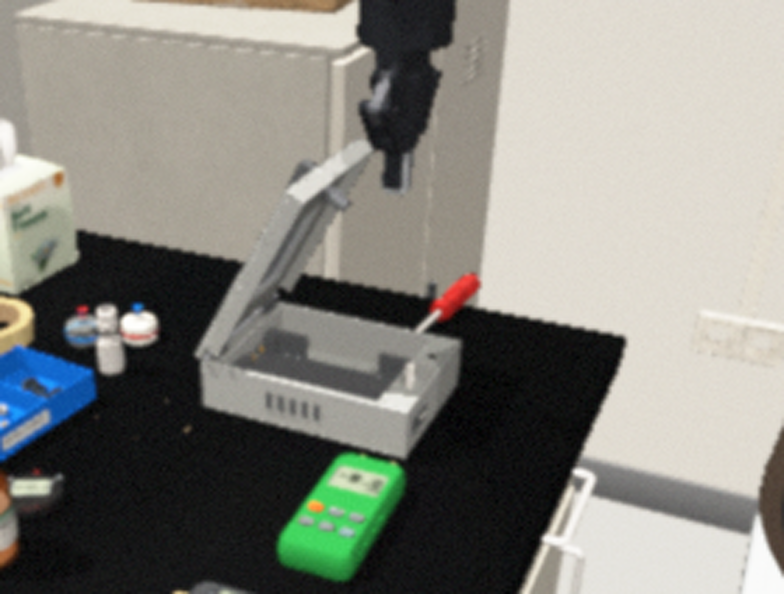

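>>> {"api": "arm_command", "payload": {"increments": [[[0,0,2.0,0],[0,0,1.5,0],[0,0,1.5,0],[0,0,1.5,0],[0,0,1.5,0],[0,0,1.5,0]]]}}

```text
time: 12.18
eef_pos: [0.5816, -0.1646, 0.2409]
tcp_rot: [0.001, 0.704, -0.004, 0.71]
contact_force: [-8.8, 4.6, 34.1]
opening: 0.003
```

>>> {"api": "arm_command", "payload": {"increments": [[[0,0,1.5,0],[0,0,1.5,0],[0,0,1.5,0],[0,0,1.2,0]]]}}

```text
time: 12.68
eef_pos: [0.6436, -0.1653, 0.2457]
tcp_rot: [0.0, 0.697, -0.005, 0.717]
contact_force: [1.5, 3.7, 26.8]
opening: 0.002
```

```bash
python3 - <<'E'
from h import *
st=sensors.get_state(); print(st["eef_pos"].round(4),st["contact_force"].round(2),st["wrist_torque"].round(2),st["opening"])
im=optics.read_camera("side")
cv2.imwrite("pics/s6.png",cv2.resize(im[60:280,230:510],None,fx=2.8,fy=2.7,interpolation=cv2.INTER_CUBIC))
E
```

```text
[ 0.6436 -0.1653  0.2457] [ 1.46  3.68 26.84] [ 0.58 -0.46  0.01] 0.0024280464081204924
```

View pics/s6.png

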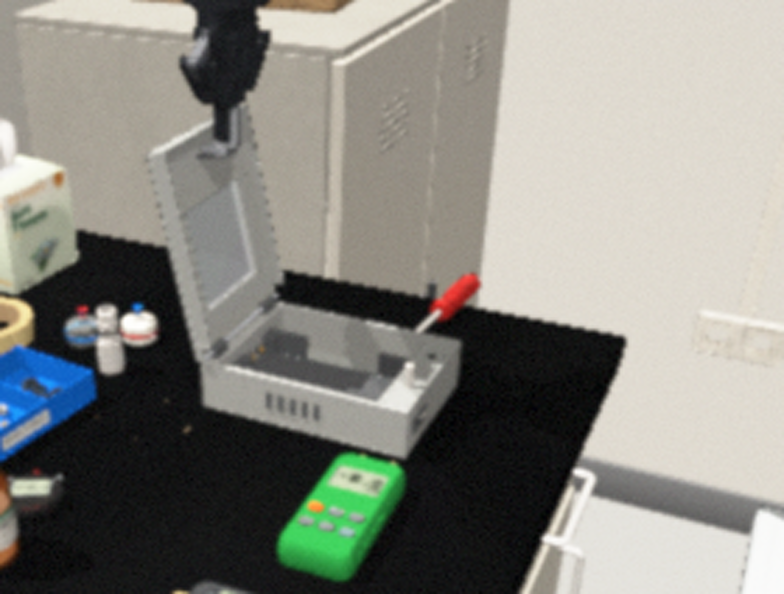

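The lid is well past vertical, at about 1.7 rad, but the edge pushes up on the gripper at 27 N. I'll lift off straight up and back away.

>>> {"api": "arm_command", "payload": {"increments": [[[-1.5,0,0,0],[-1.0,0,-0.3,0],[-2.0,0,-0.5,0],[-4.0,0,-1.0,0],[-1.0,0,-4.0,0],[0,1.0,-5.0,0],[0,2.0,-5.0,0],[0,0,0,0]]], "grip": 8.5}}

```text
time: 13.72
eef_pos: [0.4741, -0.1315, 0.3247]
tcp_rot: [0.003, 0.708, -0.003, 0.706]
contact_force: [0.0, -0.8, -0.4]
opening: 0.999
```

```bash
python3 - <<'E'
from h import *
st=sensors.get_state(); print(st["time"],st["eef_pos"].round(4),st["contact_force"].round(2),R.from_quat(st["tcp_rot"]).as_matrix().round(3)[:,:2].T,st["opening"])
im=optics.read_camera("side")
cv2.imwrite("pics/s7.png",cv2.resize(im[60:340,230:510],None,fx=2.5,fy=2.1,interpolation=cv2.INTER_CUBIC))
K,W=cam("side")
for q,z in(("manometer",0),("meter_ports",.014),("lid_rib",.2)):
    for r in optics.place_of("side",q)[:3]: print("side",q,round(r["conf"],2),np.round(r["at"],1),onz(K,W,r["at"],z).round(4))
im=optics.read_camera("wrist"); cv2.imwrite("pics/w7.png",im)
K,W=cam("wrist",st)
for q,z in(("manometer",0),("meter_ports",.014),("cradle",.018),("dock",0)):
    for r in optics.place_of("wrist",q)[:3]: print("wrist",q,round(r["conf"],2),np.round(r["at"],1),onz(K,W,r["at"],z).round(4))
E
```

```text
13.725 [ 0.4741 -0.1315  0.3247] [ 0.02 -0.83 -0.35] [[-0.002  0.001 -1.   ]
 [ 0.008  1.     0.001]] 0.9987484866806492
side manometer 0.95 [251.2 354.6] [0.4473 0.0037 0.    ]
side manometer 0.9 [300.2 326.1] [0.439 0.17  0.   ]
side meter_ports 0.97 [283.5 286.1] [0.5257 0.1766 0.014 ]
side meter_ports 0.94 [232.3 362.4] [ 0.4517 -0.0547  0.014 ]
side lid_rib 0.58 [119.3 294.8] [ 0.7269 -0.2252  0.2   ]
wrist manometer 0.84 [131.9 532. ] [0.4373 0.1759 0.    ]
wrist manometer 0.69 [135.7 416.8] [0.4414 0.0117 0.    ]
wrist meter_ports 0.93 [183.6 532.3] [0.5098 0.1801 0.014 ]
wrist meter_ports 0.88 [138.4 367.1] [ 0.4435 -0.0615  0.014 ]
wrist meter_ports 0.27 [138.1 293.7] [ 0.4423 -0.1639  0.014 ]
wrist cradle 0.95 [205.1 298. ] [ 0.5387 -0.16    0.018 ]
wrist dock 0.62 [200.2 298. ] [ 0.5363 -0.161   0.    ]
wrist dock 0.16 [141.2 293.2] [ 0.4479 -0.1658  0.    ]
```

View pics/s7.png

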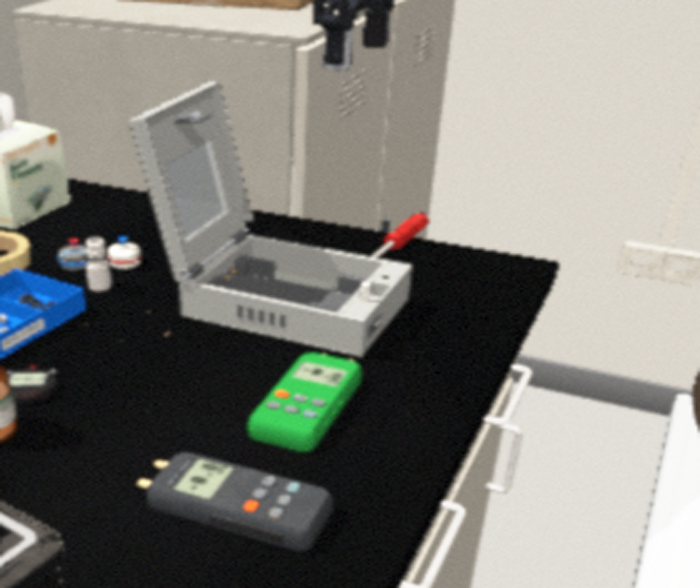

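View pics/w7.png

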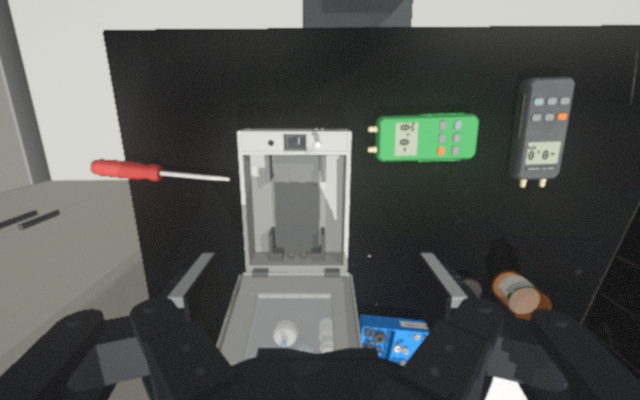

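The lid stands open and the cradle is visible at about (205,298) in the wrist view. The grey meter is at about (132,540), ports down (+x). I'll hover over the grey meter.

>>> {"api": "arm_command", "payload": {"increments": [[[0.6,4.5,-0.5,0],[1.0,5.0,-0.5,0],[1.0,5.0,-0.5,0],[1.2,5.0,-0.5,0],[1.2,5.0,-0.6,0],[1.5,4.5,-0.6,0],[1.5,1.4,0,0],[0,0,0,0]]]}}

```text
time: 15.18
eef_pos: [0.447, 0.1714, 0.2438]
tcp_rot: [0.002, 0.708, -0.003, 0.706]
contact_force: [-0.2, -0.5, 0.7]
opening: 1.001
```

```bash
python3 - <<'E'
from h import *
st=sensors.get_state(); print(st["time"],st["eef_pos"].round(4),st["contact_force"].round(2),R.from_quat(st["tcp_rot"]).as_matrix().round(3)[:,:2].T,st["qpos"].round(2))
im=optics.read_camera("wrist"); cv2.imwrite("pics/w8.png",im)
K,W=cam("wrist",st)
for q,z in(("manometer",0),("meter_ports",.014)):
    for r in optics.place_of("wrist",q)[:3]: print("wrist",q,round(r["conf"],2),np.round(r["at"],1),onz(K,W,r["at"],z).round(4))
E
```

```text
15.175 [0.447  0.1714 0.2438] [-0.17 -0.54  0.73] [[-0.003 -0.001 -1.   ]
 [ 0.006  1.    -0.001]] [ 0.15 -0.17  2.03 -0.    1.28 -1.41]
wrist manometer 0.85 [175.1 188.5] [0.4534 0.0128 0.    ]
wrist manometer 0.83 [163.6 321.3] [0.44   0.1761 0.    ]
wrist meter_ports 0.72 [174.1 117.9] [ 0.449  -0.0651  0.014 ]
```

View pics/w8.png

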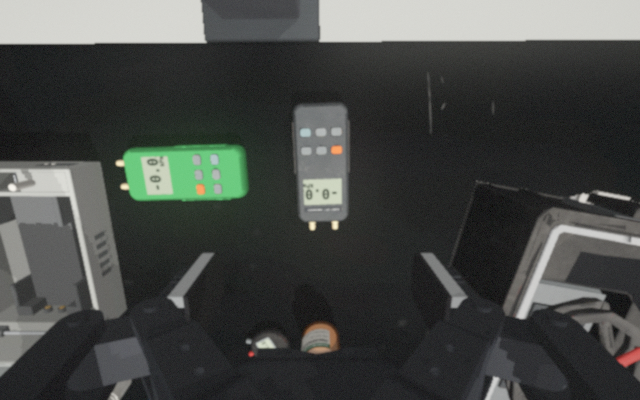

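```bash
python3 - <<'E'
import cv2
im=cv2.imread("pics/w8.png"); c=im[90:240,270:375]; c=cv2.convertScaleAbs(c,alpha=1.8,beta=20)
cv2.imwrite("pics/w8c.png",cv2.resize(c,None,fx=4,fy=4,interpolation=cv2.INTER_CUBIC))
E
```

```text
(no output)
```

View pics/w8c.png

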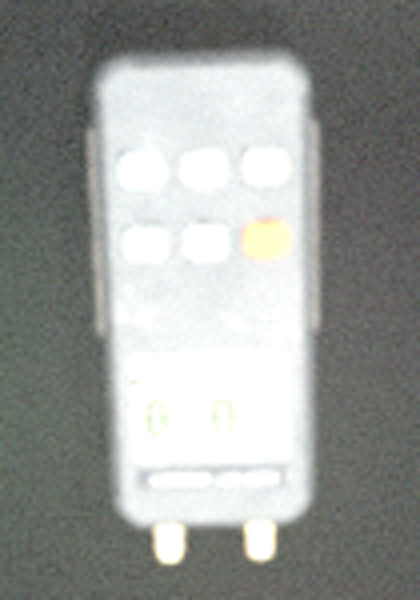

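```bash
python3 - <<'E'
from h import *
st=sensors.get_state();st["eef_pos"]=np.array([0.447,0.1714,.2438])
K,W=cam("wrist",st)
g=lambda y,x,z:onz(K,W,(90+y/4,270+x/4),z)
C=[g(55,97,.028),g(55,307,.028),g(522,114,.028),g(522,312,.028)]
for c in C: print(c.round(4))
t=(C[0]+C[1])/2; f=(C[2]+C[3])/2; print(t,f,np.linalg.norm(f-t),"yaw",np.arctan2(f[1]-t[1],f[0]-t[0]))
u=(f-t)/np.linalg.norm(f-t); print("origin", t+u*.074, f-u*.064)
for i in range(2):
    s=sensors.get_state(); print(s["eef_pos"],R.from_quat(s["tcp_rot"]).as_matrix()[:2,1].round(4)); optics.read_camera("top")
E
```

```text
[0.3716 0.1474 0.028 ]
[0.3721 0.2036 0.028 ]
[0.5041 0.1486 0.028 ]
[0.5046 0.2073 0.028 ]
[0.37183028 0.17549891 0.028     ] [0.50436712 0.17798758 0.028     ] 0.13256019805206498 yaw 0.018775027172692207
origin [0.44581724 0.17688818 0.028     ] [0.4403784  0.17678605 0.028     ]
[0.44838678 0.17022842 0.24609525] [0.0093 1.    ]
[0.4484678  0.17016861 0.24630947] [0.0097 1.    ]
```

Grey meter origin is about (0.442,0.1765), yaw about +0.02. I'll descend astride it.

>>> {"api": "arm_command", "payload": {"increments": [[[4.0,0.3,-0.25,-0.028],[4.5,0.3,-0.3,0],[4.5,0,0,0],[4.5,0,0,0],[3.5,0,0,0],[2.0,0,0,0],[1.0,0,0,0],[0,0,0,0]]]}}

```text
time: 16.42
eef_pos: [0.4424, 0.1768, 0.0056]
tcp_rot: [-0.007, 0.707, 0.007, 0.707]
contact_force: [-0.2, -0.4, -0.4]
opening: 0.992
```

```bash
python3 - <<'E'
from h import *
st=sensors.get_state(); print(st["time"],st["eef_pos"].round(4),st["contact_force"].round(2),R.from_quat(st["tcp_rot"]).as_matrix().round(3)[:,:2].T)
im=optics.read_camera("wrist"); cv2.imwrite("pics/w9.png",im)
E
```

```text
16.425 [0.4424 0.1768 0.0056] [-0.19 -0.42 -0.4 ] [[-0.    -0.    -1.   ]
 [-0.019  1.    -0.   ]]
```

View pics/w9.png

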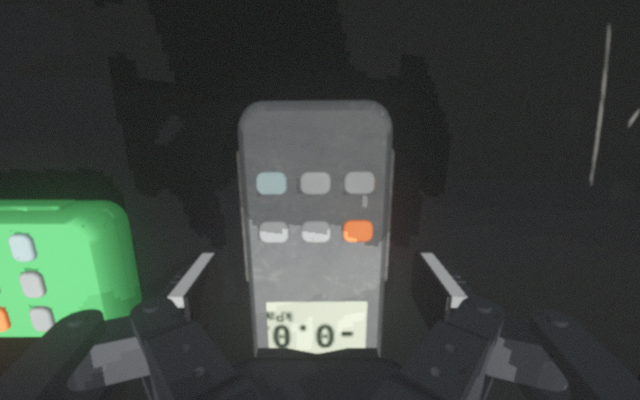

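The fingers straddle the grey meter, well centred (body cols 240-392, fingers about 200 and 435). Closing now.

>>> {"api": "arm_command", "payload": {"increments": [[[0,0,0,0],[0,0,0,0],[0,0,0,0],[0,0,0,0]]], "grip": 5.0, "grip_force": 40}}

```text
time: 16.98
eef_pos: [0.4434, 0.1775, 0.007]
tcp_rot: [-0.007, 0.706, 0.007, 0.708]
contact_force: [-1.8, -0.8, 5.6]
opening: 0.701
```

>>> {"api": "arm_command", "payload": {"increments": [[[-1.5,0,0,0],[-4.0,0,0,0],[-4.5,0,0,0],[-4.0,0,0,0],[0,0,0,0]]]}}

```text
time: 17.6
eef_pos: [0.4445, 0.1778, 0.1497]
tcp_rot: [-0.007, 0.704, 0.008, 0.71]
contact_force: [0.6, -0.3, -2.7]
opening: 0.697
```

```bash
python3 - <<'E'
from h import *
st=sensors.get_state(); print(st["time"],st["eef_pos"].round(4),st["contact_force"].round(2),R.from_quat(st["tcp_rot"]).as_matrix().round(3)[:,:2].T,st["opening"])
im=optics.read_camera("wrist"); cv2.imwrite("pics/w10.png",im)
im=optics.read_camera("side"); cv2.imwrite("pics/s10.png",im)
E
```

```text
17.6 [0.4445 0.1778 0.1497] [ 0.58 -0.31 -2.66] [[ 0.009  0.002 -1.   ]
 [-0.02   1.     0.001]] 0.6968171439572501
```

View pics/w10.png

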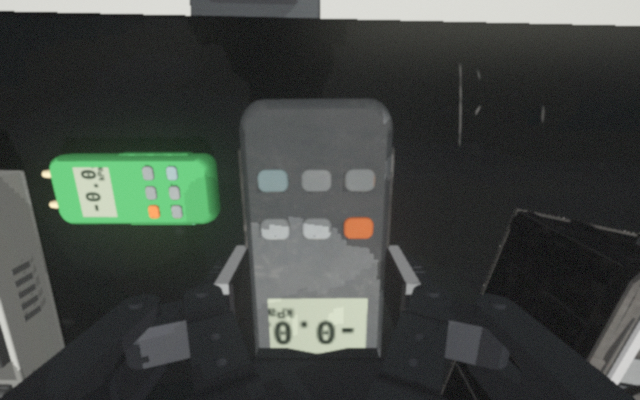

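View pics/s10.png

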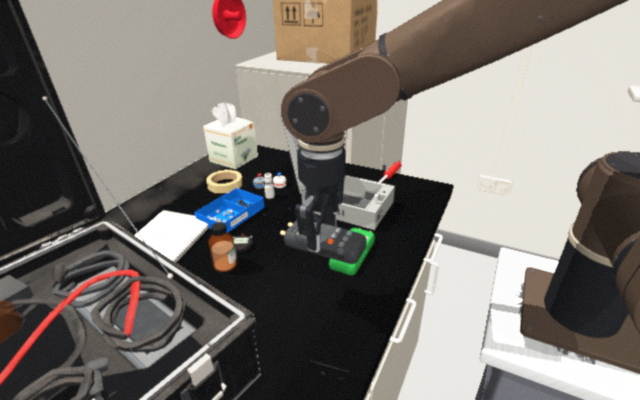

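```bash
python3 - <<'E'
from h import *
m=optics.camera_model("wrist");K=m["camera_matrix"];W=m["mount"]
def onx(rc,X):
    o,d=ray(K,W,rc); return o+d*(X-o[0])/d[0]
# tail lower edge (silhouette row ~100) and face edge
for rc in((100,316),(104,316),(108,316)): 
  print(rc,[onx(rc,X)[2].round(4) for X in(-.022,-.012)])
for rc in((150,241),(150,391),(330,255),(330,379)): print(rc,onx(rc,-.022).round(4))
im=cv2.imread("pics/w10.png"); c=cv2.convertScaleAbs(im[85:245,225:410],alpha=1.6,beta=20); cv2.imwrite("pics/w10c.png",cv2.resize(c,None,fx=4,fy=3.7,interpolation=cv2.INTER_CUBIC))
E
```

```text
(100, 316) [np.float64(-0.073), np.float64(-0.0733)]
(104, 316) [np.float64(-0.0716), np.float64(-0.0718)]
(108, 316) [np.float64(-0.0702), np.float64(-0.0703)]
(150, 241) [-0.022  -0.0283 -0.0551]
(150, 391) [-0.022   0.0281 -0.0551]
(330, 255) [-0.022  -0.0272  0.0245]
(330, 379) [-0.022   0.0278  0.0244]
```

View pics/w10c.png

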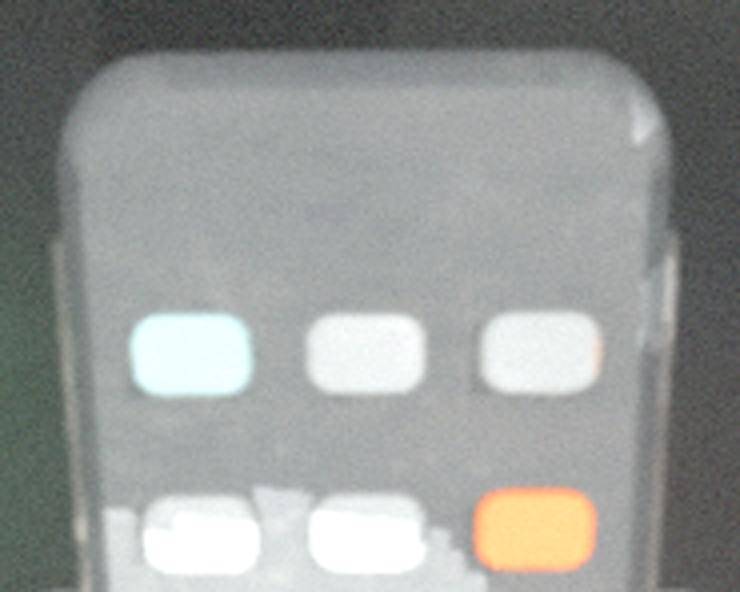

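```bash
python3 - <<'E'
import cv2
im=cv2.imread("pics/w7.png"); c=cv2.convertScaleAbs(im[120:280,225:365],alpha=1.5,beta=10)
cv2.imwrite("pics/w7c.png",cv2.resize(c,None,fx=5,fy=3.7,interpolation=cv2.INTER_CUBIC))
E
```

```text
(no output)
```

View pics/w7c.png

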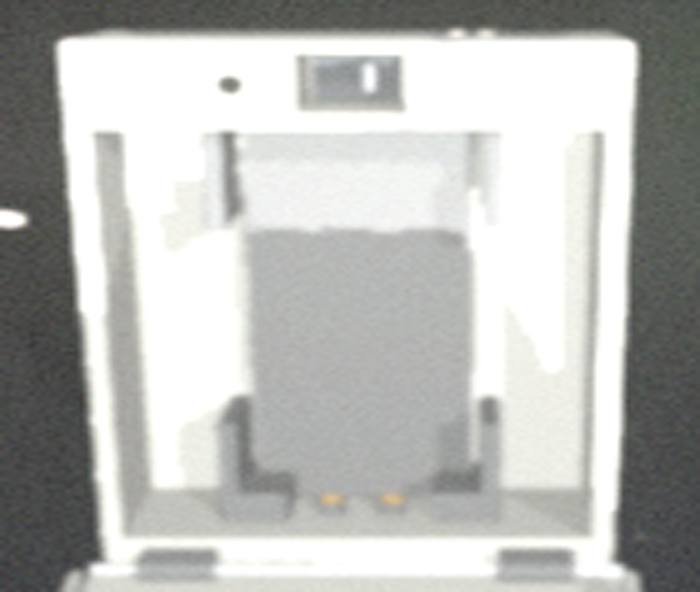

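```bash
python3 - <<'E'
from h import *
st={"eef_pos":np.array([0.4741,-.1315,.3247]),"tcp_rot":R.from_matrix(np.array([[-.002,.008,1],[.001,1,-.008],[-1,.001,-.002]])).as_quat()}
K,W=cam("wrist",st)
g=lambda y,x,z:onz(K,W,(120+y/3.7,225+x/5),z)
def pr(n,y,l,r,z):
    a,b=g(y,l,z),g(y,r,z); m=(a+b)/2; print(n,a[:2].round(4),b[:2].round(4),"mid",m[:2].round(4),"w",round(b[1]-a[1],4))
pr("rim front",40,60,636,.054); pr("rim mid",250,80,628,.054); pr("rim mid2",450,96,616,.054)
pr("inner",150,95,604,.054);pr("inner",450,120,592,.054)
pr("bed",250,246,472,.018);pr("bed",400,250,470,.018);pr("rear guides",430,248,483,.040);pr("front guides",200,240,468,.04)
pr("latch", 130,298,404,.054); pr("hinge tabs",555,137,575,.06)
# project expected rear stop / front
for X in(.431,.446):pass
E
```

```text
rim front [ 0.4293 -0.2325] [ 0.4304 -0.0868] mid [ 0.4298 -0.1596] w 0.1457
rim mid [ 0.503  -0.2328] [ 0.5041 -0.0872] mid [ 0.5036 -0.16  ] w 0.1455
rim mid2 [ 0.5805 -0.2339] [ 0.5815 -0.0889] mid [ 0.581  -0.1614] w 0.145
inner [ 0.4671 -0.2262] [ 0.468  -0.0942] mid [ 0.4676 -0.1602] w 0.132
inner [ 0.5805 -0.2272] [ 0.5814 -0.0956] mid [ 0.581  -0.1614] w 0.1316
bed [ 0.512  -0.1937] [ 0.5124 -0.1285] mid [ 0.5122 -0.1611] w 0.0652
bed [ 0.5743 -0.1953] [ 0.5748 -0.1294] mid [ 0.5745 -0.1624] w 0.0659
rear guides [ 0.5784 -0.1932] [ 0.5788 -0.1258] mid [ 0.5786 -0.1595] w 0.0674
front guides [ 0.4879 -0.1914] [ 0.4883 -0.1296] mid [ 0.4881 -0.1605] w 0.0619
latch [ 0.4605 -0.1733] [ 0.4607 -0.146 ] mid [ 0.4606 -0.1596] w 0.0274
hinge tabs [ 0.6212 -0.2239] [ 0.622  -0.1003] mid [ 0.6216 -0.1621] w 0.1236
```

Meter is centred in the grip: the tail edge is 74 mm behind the TCP, so the TCP sits over the origin. Cradle target is about (0.5385,-0.1635), yaw -0.01.

```bash
python3 - <<'E'
from plan import *
plan([0.5385,-0.1635,0.13],psi=1.561,n=10)
print(sensors.get_state()["time"])
E
```

```text
n 10 from [0.4414 0.1772 0.1451] 1.591
[[0.15,-3.43,0.9,np.float64(0.003)],[0.15,-3.42,0.91,np.float64(0.003)],[0.15,-3.42,0.92,np.float64(0.003)],[0.15,-3.42,0.93,np.float64(0.003)],[0.15,-3.41,0.94,np.float64(0.003)],[0.15,-3.41,0.95,np.float64(0.003)],[0.15,-3.41,0.96,np.float64(0.003)],[0.15,-3.41,0.97,np.float64(0.003)],[0.15,-3.4,0.98,np.float64(0.003)],[0.15,-3.4,0.99,np.float64(0.003)]]
17.7
```

>>> {"api": "arm_command", "payload": {"increments": [[[-0.8,-2.0,0.3,0],[0,-3.4,0.9,0.005],[0,-3.4,0.9,0.005],[0,-3.6,0.95,0.005],[0,-3.6,0.95,0.005],[0,-3.6,0.95,0.005],[0,-3.6,1.0,0.005],[0,-3.6,1.0,0],[0.5,-3.4,1.0,0],[1.0,-2.5,0.8,0],[0.5,-1.4,0.5,0],[0,0,0,0]]]}}

```text
time: 19.2
eef_pos: [0.5345, -0.1634, 0.1314]
tcp_rot: [0.005, 0.708, -0.003, 0.706]
contact_force: [0.1, 0.8, -2.3]
opening: 0.697
```

```bash
python3 - <<'E'
from h import *
for i in range(3):
    st=sensors.get_state(); print(st["time"],st["eef_pos"].round(4),st["contact_force"].round(2),R.from_quat(st["tcp_rot"]).as_matrix().round(3)[:,1],st["opening"].round(3))
    im=optics.read_camera(("wrist","side","top")[i]); cv2.imwrite(f"pics/{'wst'[i]}11.png",im)
    if i==1: cv2.imwrite("pics/s11c.png",cv2.resize(im[60:240,240:460],None,fx=3.5,fy=3.3,interpolation=cv2.INTER_CUBIC))
E
```

```text
Traceback (most recent call last):
AttributeError: 'float' object has no attribute 'round'
```

```bash
python3 - <<'E'
from h import *
for i in range(3):
    st=sensors.get_state(); print(st["time"],st["eef_pos"].round(4),st["contact_force"].round(2),R.from_quat(st["tcp_rot"]).as_matrix().round(3)[:,1],st["opening"])
    im=optics.read_camera(("wrist","side","top")[i]); cv2.imwrite(f"pics/{'wst'[i]}11.png",im)
    if i==1: cv2.imwrite("pics/s11c.png",cv2.resize(im[60:240,240:460],None,fx=3.5,fy=3.3,interpolation=cv2.INTER_CUBIC))
E
```

```text
19.2 [ 0.5345 -0.1634  0.1314] [ 0.07  0.82 -2.33] [0.011 1.    0.002] 0.6969964188454735
19.25 [ 0.5347 -0.1629  0.1322] [-0.61  0.24 -1.61] [0.01  1.    0.002] 0.6962499528068586
19.3 [ 0.5349 -0.1626  0.1328] [ 0.17  0.27 -2.51] [0.009 1.    0.001] 0.6987179701692205
```

View pics/w11.png

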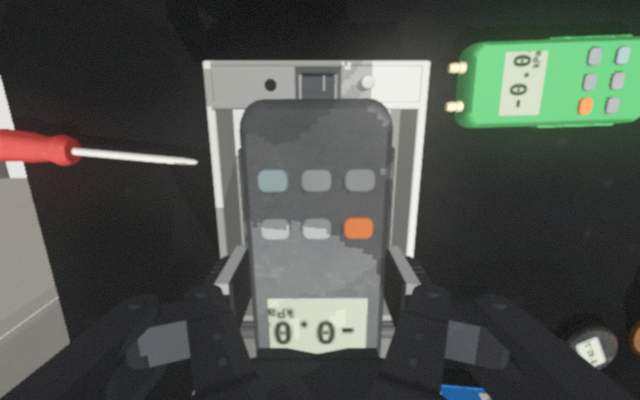

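View pics/s11c.png

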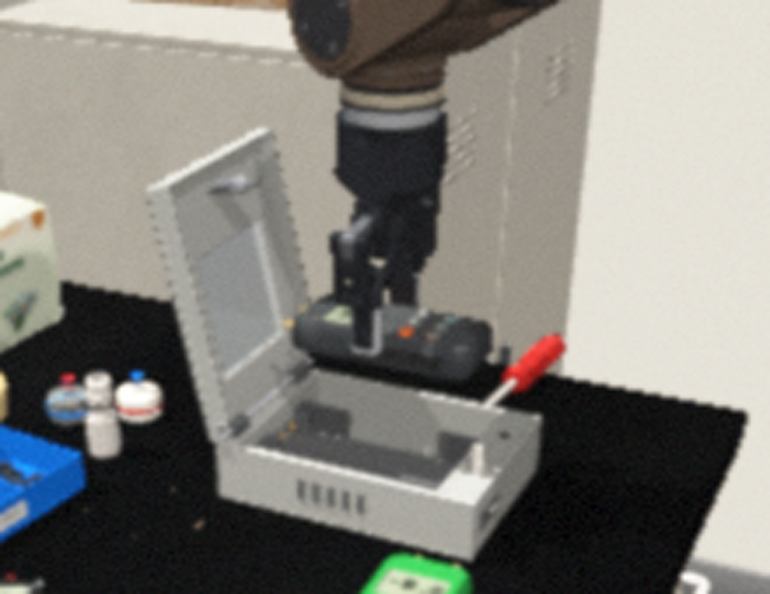

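The meter is above the dock, tail towards the latch. I'll measure the rim in the tool frame from this view.

```bash
python3 - <<'E'
from h import *
im=cv2.imread("pics/w11.png"); c=cv2.convertScaleAbs(im[50:250,190:445],alpha=1.3,beta=0); cv2.imwrite("pics/w11c.png",cv2.resize(c,None,fx=3,fy=3,interpolation=cv2.INTER_CUBIC))
E
```

```text
(no output)
```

View pics/w11c.png

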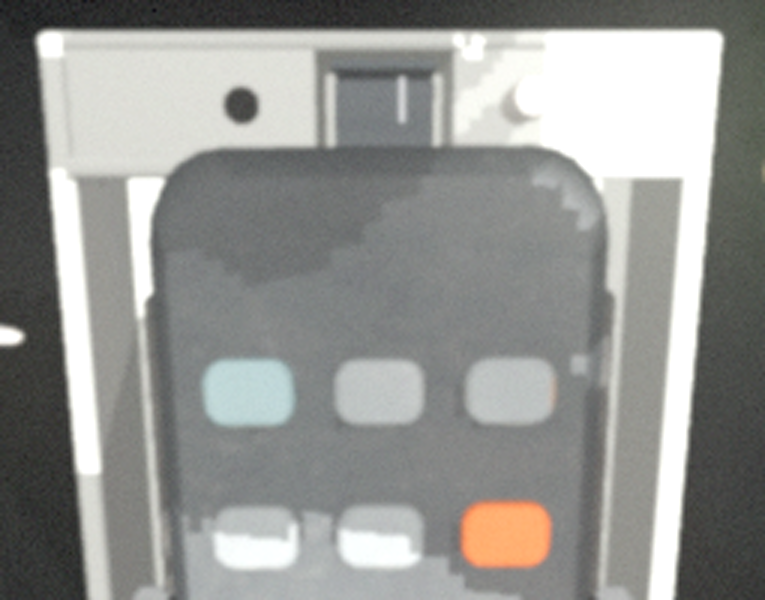

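```bash
python3 - <<'E'
from h import *
m=optics.camera_model("wrist");K=m["camera_matrix"];W=m["mount"]
def onx(y,x,X):
    o,d=ray(K,W,(50+y/3,190+x/3)); return o+d*(X-o[0])/d[0]
X=.132-.054
for y,l,r in((36,38,722),(300,63,704),(450,75,692)):
    a,b=onx(y,l,X),onx(y,r,X); print(a.round(4),b.round(4),((a+b)/2).round(4),"w",b[1]-a[1])
Xm=-.022
for y,l,r in((147,0,0),(300,155,604),(450,168,597)):
    a,b=onx(y,l,Xm),onx(y,r,Xm); print("meter",a.round(4),b.round(4),((a+b)/2).round(4))
E
```

```text
[ 0.078  -0.073  -0.0987] [ 0.078   0.0725 -0.0988] [ 0.078  -0.0002 -0.0988] w 0.14547587798584571
[ 0.078  -0.0727 -0.0428] [ 0.078   0.0739 -0.0429] [ 0.078   0.0006 -0.0429] w 0.14662063027877836
[ 0.078  -0.0731 -0.0072] [ 0.078   0.0744 -0.0073] [ 0.078   0.0006 -0.0072] w 0.14745619689979492
meter [-0.022  -0.0454 -0.0733] [-0.022  -0.0454 -0.0733] [-0.022  -0.0454 -0.0733]
meter [-0.022  -0.028  -0.0551] [-0.022   0.0282 -0.0551] [-0.022   0.0001 -0.0551]
meter [-0.022  -0.0276 -0.0356] [-0.022   0.0285 -0.0356] [-0.022   0.0005 -0.0356]
```

Lateral and yaw alignment is good (under 1 mm). In x the meter needs about +6 to 8 mm. I'll shift +6.5 mm, go lower and re-measure.

>>> {"api": "arm_command", "payload": {"increments": [[[1.5,0,0.3,0],[1.5,0.03,0.35,0],[1.5,0,0,0],[0,0,0,0]]]}}

```text
time: 19.85
eef_pos: [0.5405, -0.1624, 0.086]
tcp_rot: [0.004, 0.709, -0.003, 0.706]
contact_force: [-1.0, 0.5, -2.5]
opening: 0.697
```

```bash
python3 - <<'E'
from h import *
for i in range(3):
    st=sensors.get_state(); print(st["time"],st["eef_pos"].round(4),st["contact_force"].round(2),R.from_quat(st["tcp_rot"]).as_matrix().round(3)[:,:2].T,st["opening"])
    im=optics.read_camera(("wrist","side","top")[i]); cv2.imwrite(f"pics/{'wst'[i]}12.png",im)
    if i==1: cv2.imwrite("pics/s12c.png",cv2.resize(im[60:240,240:460],None,fx=3.5,fy=3.3,interpolation=cv2.INTER_CUBIC))
    if i==0: cv2.imwrite("pics/w12c.png",cv2.resize(cv2.convertScaleAbs(im[10:210,180:460],alpha=1.3,beta=0),None,fx=2.8,fy=3,interpolation=cv2.INTER_CUBIC))
K,W=cam("top")
for q in("dock","lid_hinge","cradle","manometer"):
    for r in optics.place_of("top",q)[:2]: print(q,round(r["conf"],2),r["at"],onz(K,W,r["at"],{"dock":0,"lid_hinge":.06,"cradle":.018,"manometer":.08}[q]).round(4))
cv2.imwrite("pics/t12c.png",cv2.resize(im[150:260,310:420],None,fx=5,fy=5,interpolation=cv2.INTER_CUBIC))
E
```

```text
19.85 [ 0.5405 -0.1624  0.086 ] [-1.03  0.5  -2.46] [[-0.004  0.002 -1.   ]
 [ 0.01   1.     0.002]] 0.6967676150423687
19.9 [ 0.5413 -0.1629  0.0872] [ 0.52 -0.07 -1.56] [[-0.002  0.001 -1.   ]
 [ 0.01   1.     0.001]] 0.693357121130809
19.95 [ 0.5419 -0.1633  0.0881] [ 0.    0.45 -2.05] [[-0.001  0.    -1.   ]
 [ 0.01   1.     0.   ]] 0.6932565841932741
lid_hinge 0.85 [178.1, 363.1] [ 0.6343 -0.1599  0.06  ]
manometer 0.64 [244.1, 301.8] [0.4374 0.0123 0.08  ]
manometer 0.58 [228.3, 425.0] [ 0.4923 -0.3358  0.08  ]
```

View pics/w12c.png

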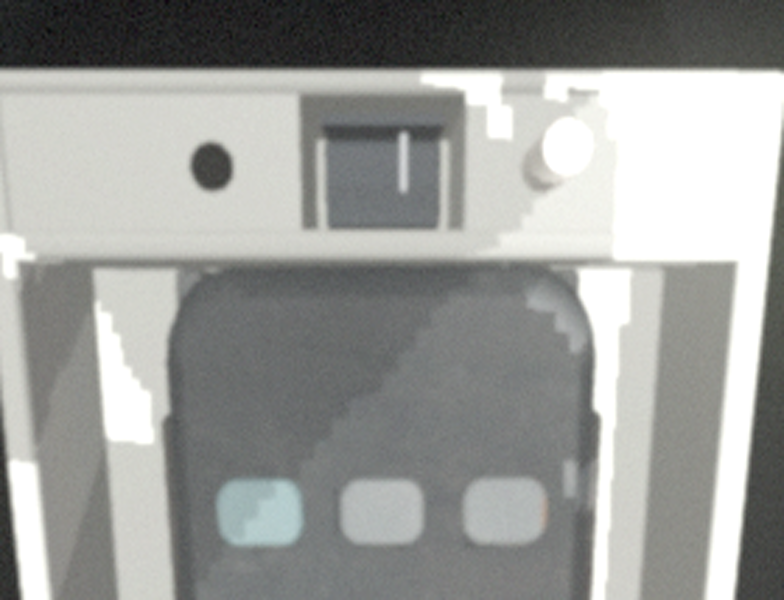

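View pics/s12c.png

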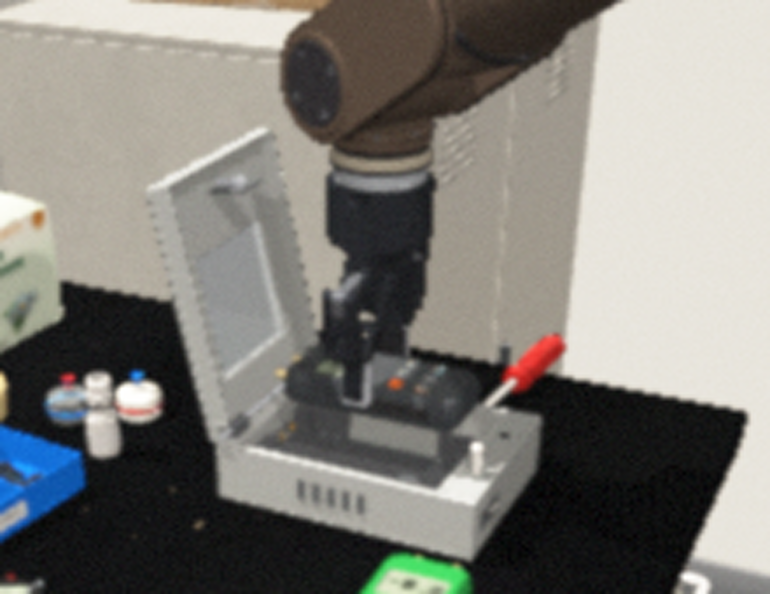

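```bash
python3 - <<'E'
from h import *
m=optics.camera_model("wrist");K=m["camera_matrix"];W=m["mount"]
def onx(y,x,X):
    o,d=ray(K,W,(10+y/3,180+x/2.8)); return o+d*(X-o[0])/d[0]
for n,y,x,X in(("rim",70,400,.033),("pin",160,403,.041),("pin base slot near",230,380,.033),("slot far",95,380,.033),("deckedge",262,100,.033),("tail",264,380,-.015),("inL",300,22,.033),("inR",300,732,.033),("mL",380,172,-.022),("mR",380,592,-.022)): print(n,onx(y,x,X).round(4))
E
```

```text
rim [ 0.033   0.0031 -0.106 ]
pin [ 0.041   0.0038 -0.0933]
pin base slot near [ 0.033  -0.0005 -0.081 ]
slot far [ 0.033  -0.0005 -0.1023]
deckedge [ 0.033  -0.0528 -0.0758]
tail [-0.015  -0.0002 -0.0739]
inL [ 0.033  -0.0681 -0.0694]
inR [ 0.033   0.0658 -0.0694]
mL [-0.022  -0.0278 -0.06  ]
mR [-0.022   0.0279 -0.06  ]
```

Now only about +1 mm to go in x. Lowering carefully.

>>> {"api": "arm_command", "payload": {"increments": [[[1.0,-0.05,0.1,0],[1.3,0,0,0],[1.3,0,0,0],[0.8,0,0,0],[0.5,0,0,0],[0,0,0,0]]]}}

```text
time: 20.95
eef_pos: [0.5428, -0.1638, 0.0391]
tcp_rot: [0.004, 0.707, -0.003, 0.707]
contact_force: [-0.3, 0.3, -2.0]
opening: 0.696
```

>>> {"api": "arm_command", "payload": {"increments": [[[0.4,0,0,0],[0.3,0,0,0],[0.3,0,0,0],[0,0,0,0]]]}}

```text
time: 21.45
eef_pos: [0.5428, -0.1637, 0.0292]
tcp_rot: [0.004, 0.707, -0.003, 0.707]
contact_force: [0.3, -0.2, -2.0]
opening: 0.7
```

>>> {"api": "arm_command", "payload": {"increments": [[[0.25,0,0,0],[0.2,0,0,0],[0.1,0,0,0],[0,0,0,0]]]}}

```text
time: 21.95
eef_pos: [0.5431, -0.1639, 0.0251]
tcp_rot: [0.003, 0.707, -0.003, 0.707]
contact_force: [-2.6, 2.6, 5.2]
opening: 0.696
```

```bash
python3 - <<'E'
from h import *
for i in range(2):
    st=sensors.get_state(); print(st["time"],st["eef_pos"].round(4),st["contact_force"].round(2),R.from_quat(st["tcp_rot"]).as_matrix().round(3)[:,:2].T,st["opening"])
    im=optics.read_camera(("wrist","side")[i])
    if i==1: cv2.imwrite("pics/s13c.png",cv2.resize(im[60:240,240:460],None,fx=3.5,fy=3.3,interpolation=cv2.INTER_CUBIC))
    if i==0: cv2.imwrite("pics/w13.png",im)
E
```

```text
21.95 [ 0.5431 -0.1639  0.0251] [-2.64  2.56  5.21] [[-0.001  0.    -1.   ]
 [ 0.01   1.     0.   ]] 0.6960422314457279
22.0 [ 0.5431 -0.1639  0.0251] [-4.03  1.06  4.65] [[-0.001  0.    -1.   ]
 [ 0.01   1.     0.   ]] 0.6988852367668345
```

View pics/w13.png

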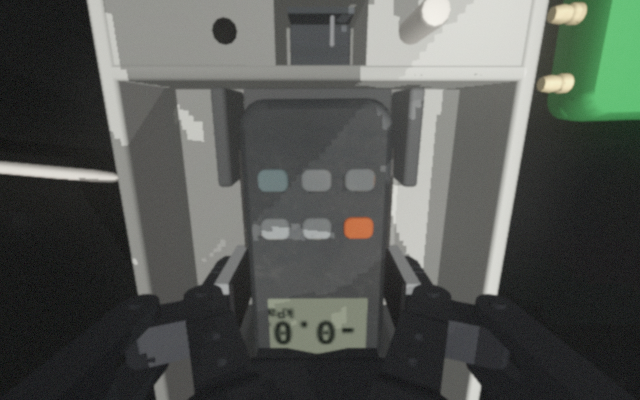

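View pics/s13c.png

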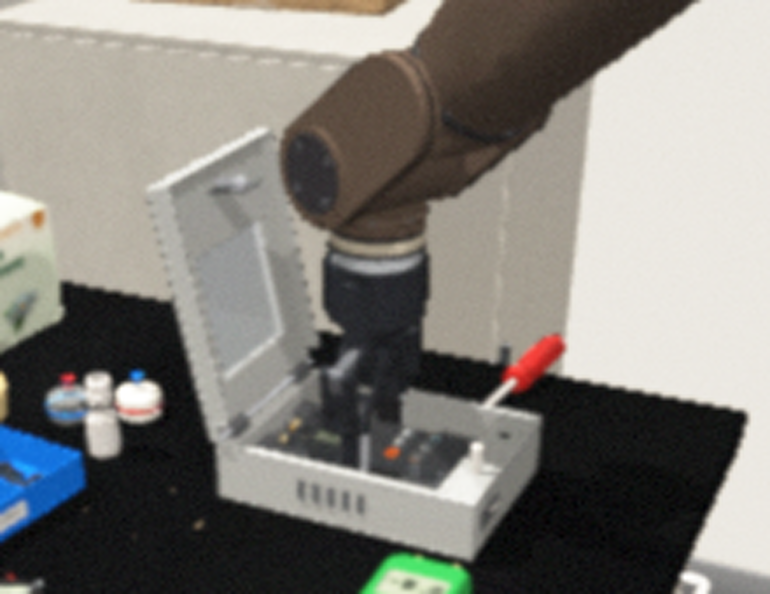

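The meter sits between the guides and rests on the bed (z 0.025, light contact). Release and rise.

>>> {"api": "arm_command", "payload": {"increments": [[[0,0,0,0],[0,0,0,0],[0,0,0,0],[-2.0,0,0,0],[-4.0,0,0,0],[-5.0,0,0,0],[-5.0,0,-1.0,0],[-5.0,0,-2.0,0],[-4.0,0,-2.0,0],[0,0,0,0]]], "grip": 8.0}}

```text
time: 23.3
eef_pos: [0.4941, -0.1643, 0.2805]
tcp_rot: [0.002, 0.704, -0.006, 0.711]
contact_force: [-0.2, -0.4, -0.6]
opening: 0.937
```

```bash
python3 - <<'E'
from h import *
for i in range(2):
    st=sensors.get_state(); print(st["time"],st["eef_pos"].round(4),st["contact_force"].round(2),R.from_quat(st["tcp_rot"]).as_matrix().round(3)[:,:2].T,st["opening"])
    im=optics.read_camera(("wrist","side")[i])
    if i==1: cv2.imwrite("pics/s14c.png",cv2.resize(im[60:240,240:460],None,fx=3.5,fy=3.3,interpolation=cv2.INTER_CUBIC))
    if i==0: cv2.imwrite("pics/w14.png",im)
E
```

```text
23.3 [ 0.4941 -0.1643  0.2805] [-0.19 -0.39 -0.58] [[ 0.01  -0.006 -1.   ]
 [ 0.01   1.    -0.005]] 0.9367614051413369
23.35 [ 0.4935 -0.1638  0.2775] [0.03 0.53 0.9 ] [[ 0.006 -0.003 -1.   ]
 [ 0.01   1.    -0.003]] 0.9307093337677724
```

View pics/w14.png

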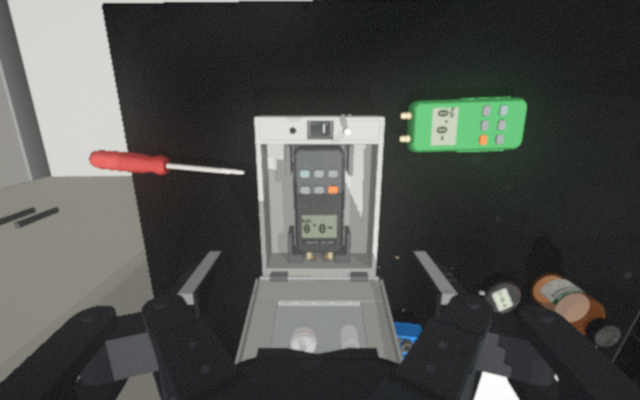

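View pics/s14c.png

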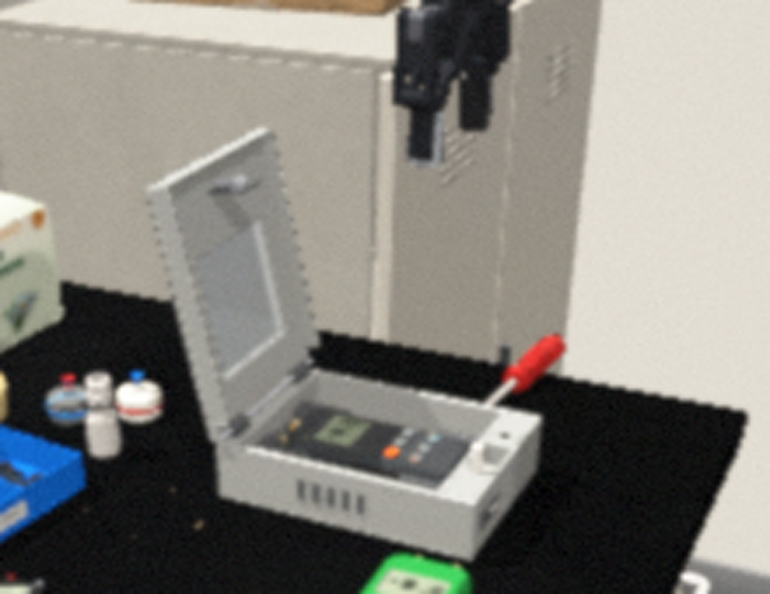

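```bash
python3 - <<'E'
import cv2
im=cv2.imread("pics/w14.png"); cv2.imwrite("pics/w14c.png",cv2.resize(cv2.convertScaleAbs(im[110:285,245:395],alpha=1.4,beta=10),None,fx=4,fy=3.4,interpolation=cv2.INTER_CUBIC))
E
```

```text
(no output)
```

View pics/w14c.png

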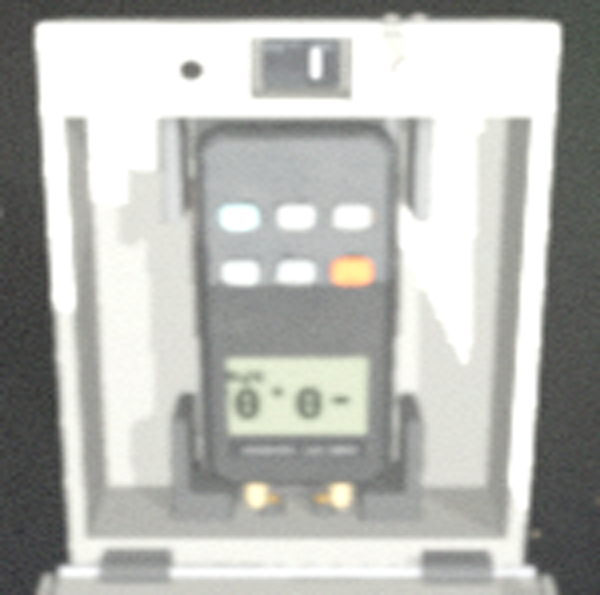

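It is well seated: face up, ports to the hinge, inside the guides and stops. Now I'll go over the lid to its far side with the fingers shut.

>>> {"api": "arm_command", "payload": {"increments": [[[-4.0,0,0,0],[-3.0,0,2.0,0],[0,0,5.0,0],[0,0,5.0,0],[0,0,5.0,0],[0,0,5.0,0],[0,0,4.0,0],[0,0,0,0]]], "grip": 0}}

```text
time: 24.4
eef_pos: [0.7543, -0.1653, 0.3377]
tcp_rot: [0.004, 0.71, -0.002, 0.704]
contact_force: [-0.5, 0.6, -0.8]
opening: 0.003
```

```bash
python3 - <<'E'
from h import *
for i in range(2):
    st=sensors.get_state(); print(st["time"],st["eef_pos"].round(4),st["contact_force"].round(2),R.from_quat(st["tcp_rot"]).as_matrix().round(3)[:,:2].T,st["opening"])
    im=optics.read_camera(("wrist","side")[i])
    if i==1: cv2.imwrite("pics/s15.png",im)
    if i==0: cv2.imwrite("pics/w15.png",im)
E
```

```text
24.4 [ 0.7543 -0.1653  0.3377] [-0.55  0.62 -0.75] [[-0.007  0.003 -1.   ]
 [ 0.009  1.     0.003]] 0.002734598068385059
24.45 [ 0.7532 -0.1654  0.3393] [-0.5  -0.09 -0.13] [[-0.006  0.002 -1.   ]
 [ 0.009  1.     0.002]] 0.0026484569493169198
```

View pics/w15.png

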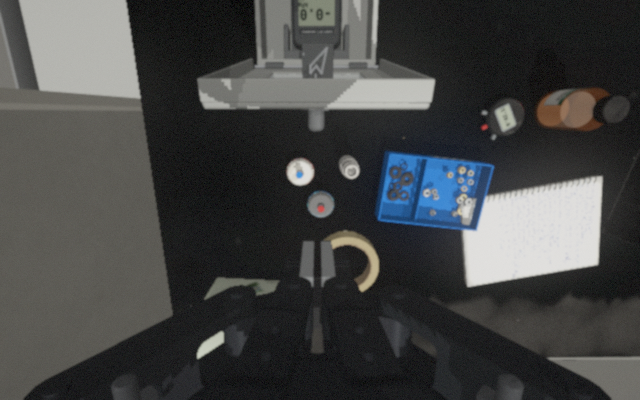

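View pics/s15.png

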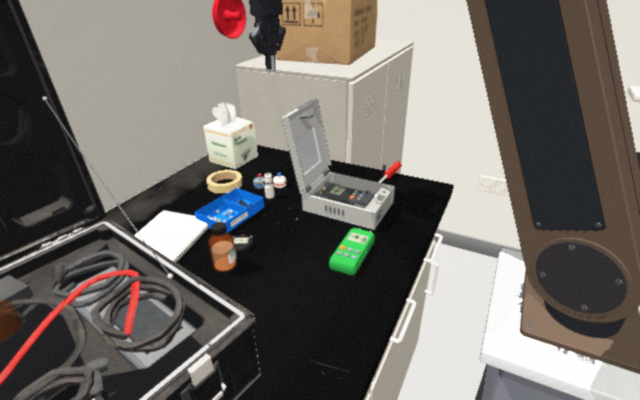

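The rib is in line with the fingers (col 316 against 318). I'll descend behind it and follow the closing arc.

```bash
python3 - <<'E'
import numpy as np
H=np.array([.633,.06])
f=lambda t:(H+[-.172*np.cos(t)+.028*np.sin(t)+.011*np.sin(t), .172*np.sin(t)+.028*np.cos(t)-.015*np.sin(t)])*100
T=np.r_[np.arange(1.75,.2,-.09),.18]
P=[f(t) for t in T]; print(P[0],P[-1])
for t,a,b in zip(T[1:],P,P[1:]): print(round(t,2),[float(round(-(b-a)[1],2)),0,float(round((b-a)[0],2)),0],b.round(1))
E
```

```text
[70.20337735 20.94949041] [47.07610382 11.56552664]
1.66 [-0.44, 0, -1.49, 0] [68.7 21.4]
1.57 [-0.31, 0, -1.53, 0] [67.2 21.7]
1.48 [-0.19, 0, -1.56, 0] [65.6 21.9]
1.39 [-0.06, 0, -1.58, 0] [64.  21.9]
1.3 [0.07, 0, -1.59, 0] [62.5 21.9]
1.21 [0.2, 0, -1.58, 0] [60.9 21.7]
1.12 [0.33, 0, -1.56, 0] [59.3 21.4]
1.03 [0.45, 0, -1.53, 0] [57.8 20.9]
0.94 [0.57, 0, -1.48, 0] [56.3 20.3]
0.85 [0.69, 0, -1.43, 0] [54.9 19.6]
0.76 [0.8, 0, -1.36, 0] [53.5 18.8]
0.67 [0.9, 0, -1.28, 0] [52.2 17.9]
0.58 [1.0, 0, -1.19, 0] [51.1 16.9]
0.49 [1.09, 0, -1.09, 0] [50.  15.9]
0.4 [1.17, 0, -0.98, 0] [49.  14.7]
0.31 [1.24, 0, -0.87, 0] [48.1 13.5]
0.22 [1.3, 0, -0.74, 0] [47.4 12.2]
0.18 [0.59, 0, -0.29, 0] [47.1 11.6]
```

>>> {"api": "arm_command", "payload": {"increments": [[[4.0,0,0,0],[4.0,0,0,0],[3.2,0,0,0],[0,0,-1.0,0],[0,0,-1.0,0],[0,0,-1.2,0],[0,0,0,0]]]}}

```text
time: 25.38
eef_pos: [0.7207, -0.1659, 0.2346]
tcp_rot: [0.003, 0.706, -0.004, 0.708]
contact_force: [0.8, 0.6, 0.6]
opening: -0.004
```

>>> {"api": "arm_command", "payload": {"increments": [[[0.6,0,-1.2,0],[0.3,0,-1.2,0],[0,0,-1.3,0],[-0.2,0,-1.5,0],[-0.2,0,-1.5,0]]]}}

```text
time: 26.0
eef_pos: [0.6532, -0.1649, 0.2272]
tcp_rot: [0.003, 0.707, -0.003, 0.707]
contact_force: [0.8, 0.1, 0.4]
opening: 0.002
```

>>> {"api": "arm_command", "payload": {"increments": [[[0,0,-1.5,0],[0,0,-1.5,0],[0.2,0,-1.5,0],[0.33,0,-1.5,0]]]}}

```text
time: 26.5
eef_pos: [0.5931, -0.1643, 0.2219]
tcp_rot: [0.003, 0.707, -0.004, 0.707]
contact_force: [0.7, -0.1, -0.1]
opening: -0.001
```

```bash
python3 - <<'E'
from h import *
st=sensors.get_state(); print(st["time"],st["eef_pos"].round(4),st["contact_force"].round(2),st["wrist_torque"].round(2))
im=optics.read_camera("side"); cv2.imwrite("pics/s16c.png",cv2.resize(im[60:240,240:460],None,fx=3.5,fy=3.3,interpolation=cv2.INTER_CUBIC))
E
```

```text
26.5 [ 0.5931 -0.1643  0.2219] [ 0.66 -0.06 -0.08] [-0.04 -0.12  0.04]
```

View pics/s16c.png

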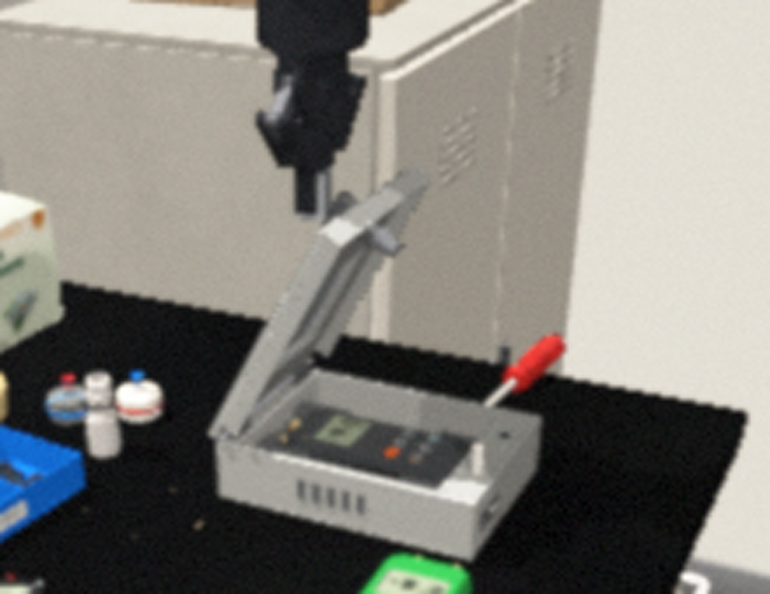

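Lid is following, at about 1.0 rad. Continuing down the arc.

>>> {"api": "arm_command", "payload": {"increments": [[[0.5,0,-1.53,0],[0.6,0,-1.48,0],[0.75,0,-1.43,0],[0.85,0,-1.36,0],[0.95,0,-1.28,0],[1.0,0,-1.19,0]]]}}

```text
time: 27.3
eef_pos: [0.5106, -0.1636, 0.1749]
tcp_rot: [0.003, 0.707, -0.004, 0.707]
contact_force: [0.3, -0.3, -0.2]
opening: -0.002
```

>>> {"api": "arm_command", "payload": {"increments": [[[1.1,0,-1.09,0],[1.17,0,-0.98,0],[1.24,0,-0.87,0],[1.2,0,-0.7,0]]]}}

```text
time: 27.8
eef_pos: [0.4743, -0.1631, 0.1272]
tcp_rot: [0.004, 0.707, -0.003, 0.707]
contact_force: [-0.5, -1.2, 0.9]
opening: -0.001
```

```bash
python3 - <<'E'
from h import *
st=sensors.get_state(); print(st["time"],st["eef_pos"].round(4),st["contact_force"].round(2),st["wrist_torque"].round(2))
im=optics.read_camera("side"); cv2.imwrite("pics/s17c.png",cv2.resize(im[60:240,240:460],None,fx=3.5,fy=3.3,interpolation=cv2.INTER_CUBIC))
im=optics.read_camera("wrist"); cv2.imwrite("pics/w17.png",im)
E
```

```text
27.8 [ 0.4743 -0.1631  0.1272] [-0.46 -1.25  0.87] [ 0.02 -0.06 -0.03]
```

View pics/s17c.png

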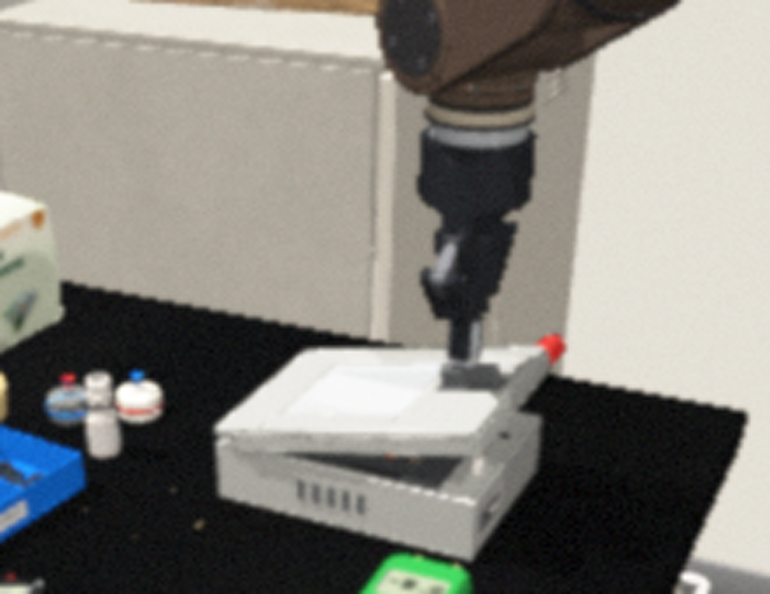

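View pics/w17.png

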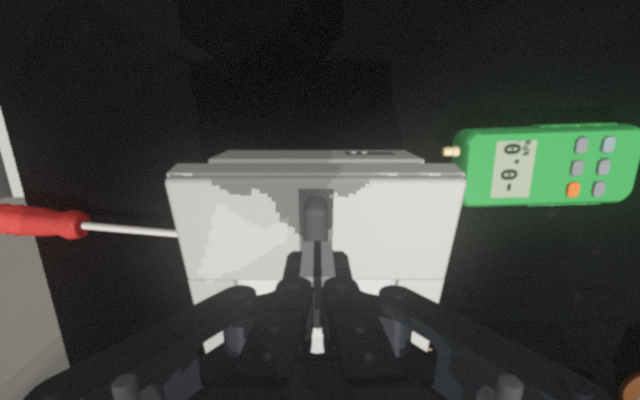

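Lid at about 0.2 rad with the tips on the rib. Ease down to ajar, then press.

>>> {"api": "arm_command", "payload": {"increments": [[[0.4,0,-0.4,0],[0.4,0,-0.4,0],[0.4,0,-0.3,0],[0.4,0,-0.3,0],[0.37,0,0,0],[0.37,0,0,0],[0.37,0,0,0]]]}}

```text
time: 28.78
eef_pos: [0.4608, -0.1631, 0.101]
tcp_rot: [0.003, 0.707, -0.003, 0.707]
contact_force: [-2.4, -0.4, 2.9]
opening: 0.003
```

>>> {"api": "arm_command", "payload": {"increments": [[[0.37,0,0,0],[0.37,0,0,0],[0.37,0,0,0],[0.3,0,0,0]]]}}

```text
time: 29.28
eef_pos: [0.4608, -0.1631, 0.0868]
tcp_rot: [0.003, 0.707, -0.003, 0.707]
contact_force: [-3.2, 0.1, 4.9]
opening: 0.001
```

>>> {"api": "arm_command", "payload": {"increments": [[[0.25,0,0,0],[0.15,0,0,0]]]}}

```text
time: 29.52
eef_pos: [0.4607, -0.1631, 0.0828]
tcp_rot: [0.003, 0.707, -0.003, 0.707]
contact_force: [-3.1, 0.4, 4.4]
opening: -0.001
```

>>> {"api": "arm_command", "payload": {"increments": [[[0.15,0,0,0],[0.1,0,0,0]]]}}

```text
time: 29.78
eef_pos: [0.4608, -0.1632, 0.0813]
tcp_rot: [0.003, 0.708, -0.003, 0.707]
contact_force: [-6.5, 0.7, 13.5]
opening: -0.004
```

Firm stop again at 13.5 N. Let go, rise and check.

>>> {"api": "arm_command", "payload": {"increments": [[[-0.4,0,0,0],[-1.5,0,0,0],[-3.0,0,0,0],[-4.0,0,-1.0,0],[-5.0,0,-1.0,0],[-5.0,0,0,0],[0,0,0,0],[0,0,0,0]]]}}

```text
time: 30.78
eef_pos: [0.4409, -0.1626, 0.2693]
tcp_rot: [0.003, 0.707, -0.003, 0.707]
contact_force: [0.3, 0.0, -0.6]
opening: 0.002
```

```bash
python3 - <<'E'
from h import *
st=sensors.get_state(); print(st["time"],st["eef_pos"].round(4),st["contact_force"].round(2))
im=optics.read_camera("side"); cv2.imwrite("pics/s18c.png",cv2.resize(im[130:280,240:460],None,fx=3.5,fy=3.5,interpolation=cv2.INTER_CUBIC))
K,W=cam("side")
for q in ("lid_rib",): print(optics.place_of("side",q)[:2])
im=optics.read_camera("top"); cv2.imwrite("pics/t18.png",im)
K,W=cam("top")
for q,z in(("bottle_0",0),("screwdriver",.013),("stopwatch",0),("manometer",0),("lid_rib",.088)):
    for r in optics.place_of("top",q)[:2]: print(q,round(r["conf"],2),np.round(r["at"],1),onz(K,W,r["at"],z).round(4))
a=cv2.imread("pics/top0.png"); d=cv2.absdiff(a,im).max(2); d=d[100:290,200:470]; cv2.imwrite("pics/d18.png",cv2.resize((d>40).astype(np.uint8)*255,None,fx=2.5,fy=2.5))
E
```

```text
30.775 [ 0.4409 -0.1626  0.2693] [ 0.32  0.02 -0.55]
[{'at': [188.2, 377.2], 'conf': 0.68}]
bottle_0 0.9 [164.1 252.8] [0.6771 0.1728 0.    ]
screwdriver 0.54 [229.9 425.6] [ 0.4905 -0.3559  0.013 ]
stopwatch 0.52 [157.5 272.4] [0.6995 0.1134 0.    ]
manometer 0.84 [244.  302.4] [0.4375 0.0125 0.    ]
lid_rib 0.84 [237.1 365.3] [ 0.4623 -0.1657  0.088 ]
```

View pics/s18c.png

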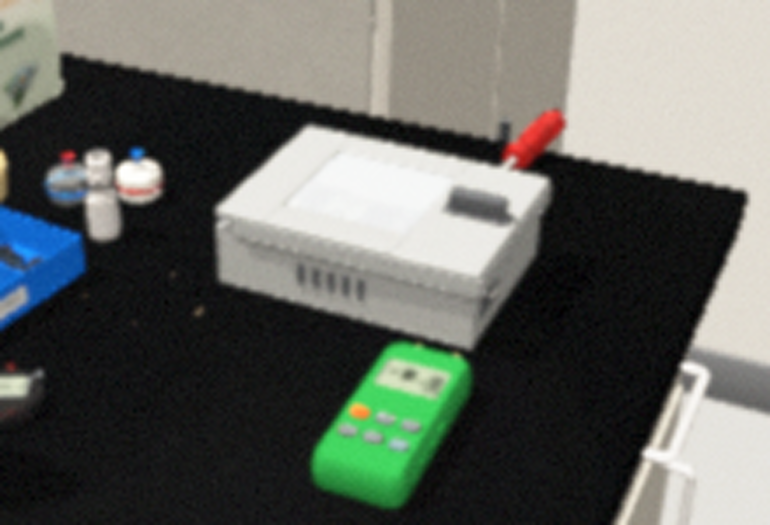

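View pics/t18.png

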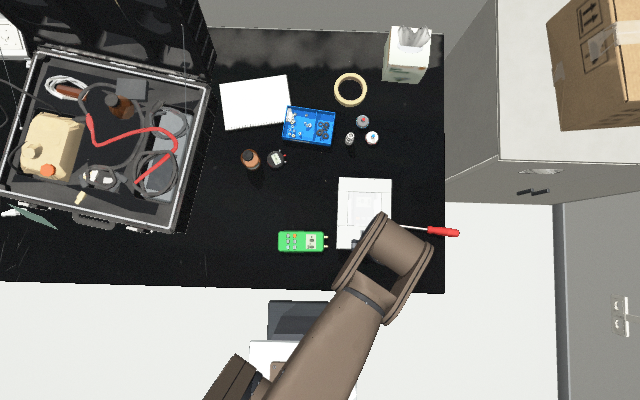

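The lid looks shut. I'll compare it with the original latched side view to be sure.

```bash
python3 - <<'E'
from h import *
a=cv2.imread("pics/side0.png"); b=optics.read_camera("side"); print(sensors.get_state()["time"])
s=(slice(160,240),slice(295,405))
c=np.hstack([cv2.resize(x[s],None,fx=3.5,fy=3.5,interpolation=cv2.INTER_CUBIC) for x in(a,b)])
cv2.imwrite("pics/cmp.png",c)
print("diff in dock crop",cv2.absdiff(a[s],b[s]).mean(), (cv2.absdiff(a[s],b[s]).max(2)>40).sum())
for n,r in (("bottle",(slice(220,275),slice(205,240))),("stopwatch",(slice(232,252),slice(232,256))),("screwdriver",(slice(160,180),slice(380,402)))):
    print(n,(cv2.absdiff(a[r],b[r]).max(2)>40).sum())
E
```

```text
31.225
diff in dock crop 3.298257575757576 0
bottle 0
stopwatch 0
screwdriver 0
```

View pics/cmp.png

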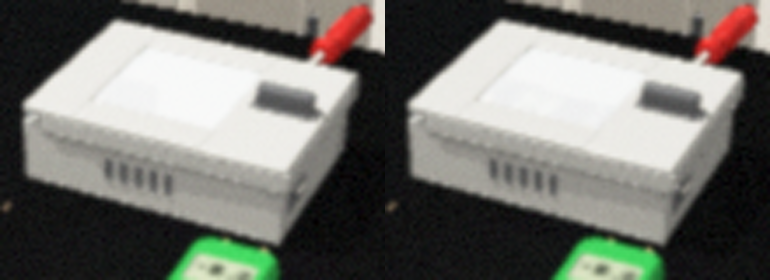

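The dock now matches the original latched view, with no changed pixels in the dock crop, and the bystanders are unchanged. The arm is clear of everything, so I'll hand in.

```bash
python3 - <<'E'
from plant import ctrl
print(ctrl.sign_off())
E
```

```text
the job is handed in; nothing more can be done
None
```

The grey manometer is in its dock with the lid latched, and I handed the job in at about 31 s of the 70 s allowed.

- **What I did:** I pressed the rib to its stop (about 13 N) and the lid sprang ajar. I lifted it by the rib to about 1.1 rad, then pushed it from inside to about 1.75 rad. I laid the grey manometer face up in the cradle with its ports towards the hinge. Then I swung the lid shut and pressed again to the stop (13.5 N), and it stayed down.
- **Last checks:** A side view after letting go showed no pixels changed beyond the threshold against the original latched lid. The bottle, screwdriver and stopwatch also showed no changed pixels in that view. Before closing, the wrist view showed the manometer inside the guides and end stops. The arm ended clear of everything.
- **What disagreed:**
  - Estimates of the dock's x position differed by up to about 6 mm between views. I settled it with a low wrist-camera view of the rim just before lowering the manometer.
  - While I pushed the lid open, its edge pushed up on the gripper. The highest reading I saw was 34 N, under the 40 N limit but closer than I intended, and I only had readings at the end of each move. I lifted off when I noticed it.

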